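# Lock, torque and load the spin dryer in a jeweller's workshop

## Task

The spin dryer's carrier has just been refitted and its clamp nut is still loose, but the carrier turns freely with the nut. Brace the carrier by laying the locking bar in its saddle between two of the pins (turn the carrier a little if a pin is in the way), push the click handle clockwise until the nut is tight and the handle breaks over, then lay the bar back in its rest. Also stand every parts pot upright on the floor of a pocket of the carrier, one pot per pocket, leaving the carrier still and the soap bottle, wire spool and brush undisturbed.

Things in the scene. Friction and masses are not known exactly. Their poses are not given: they have to be found in the camera images.
- carrier (a joint): Angle of the carrier on the dryer's base, rad, growing anticlockwise from above, unlimited. It spins freely on an upright axis (rubs with 0.02 N m, stops soon after let go). A gap between pins faces the saddle exactly when this is a multiple of 30 degrees (0.5236 rad); the bar drops in without touching a pin when it is within 0.14 rad of that. With the bar in, up to 0.3 rad of play is left.
- axis (a point): Point on the carrier's axis 118 mm above the table, at the click handle's centre line. Nut hub here: 34 mm across, top at 128 mm, on a 28 mm column. The carrier is an aluminium disc 232 mm across, top face 40 mm above the table, with four pockets and, 108 mm from the axis, twelve upright pins (8 mm thick, 14 mm high, 30 degrees apart; the gaps lie on the pocket directions and every 30 degrees from them).
- nut (a joint): Turn of the clamp nut relative to the carrier, rad: starts at 0 to 0.5, grows clockwise from above, tight at its stop at 1.2; stays where it is left. Its thread resists with about 0.25 N m, far more than the carrier's bearing, so pushing the handle either way turns a free carrier, not the nut.
- click (a joint): Break-over hinge of the click handle, 25 mm from the carrier axis, rad: 0 = straight, up to 0.35 broken over (clockwise). It yields only with the nut at its stop, when handle_push is pushed with about 9 N (12 N at full break-over), and springs back straight when let go.
- handle_push (a point): Point on the centre line of the click handle's black grip, 78 mm from the axis, to be pushed sideways with closed fingers reaching just below the handle. The handle is a level bar 14 mm wide, 16 mm high (110 to 126 mm above the table), reaching out from the nut to 90 mm from the axis, above pockets and pots (it does not reach over the bar). With the nut tight it points midway between pocket0 and pocket1.
- saddle (a point): Seat for the bar on the dryer's fixed base: slot between two steel cheeks, 22 mm wide, 50 mm long, 18 mm deep, cheek tops 61 mm above the table. The point is on its floor (43 mm above the table), 148 mm from the carrier axis, where the middle of the bar's underside belongs, in the middle of the slot. Its y axis runs along the slot towards the carrier axis, z up.
- rest_seat (a point): The bar's wooden rest on the table: a board 130 by 75 mm with two cheeks 80 mm long, 14 mm high and 24 mm apart. This point is the middle of the slot's floor, 10 mm above the table; its x axis runs along the slot, z up.
- bar_mid (a point): Centre of the loose steel locking bar, 27 mm above its underside, 0.3 kg. The bar is 100 mm long (its x axis), 16 mm wide, 18 mm high; on its middle stands a grip tab 40 mm long (along x), 16 mm thick, from 18 to 54 mm above the underside. Both ends are alike. It starts in the rest. Lying at the saddle point it reaches 10 mm inside the pin circle and stops the pins.
- pocket0 (a point): Centre of the floor of pocket 0 of the carrier, 40 mm above the table, 58 mm from the axis; it goes round with the carrier. The pocket is square, with steel walls 12 mm high, 62 mm between opposite walls. x and y axes are the carrier's; pocket 0 lies 0 degrees anticlockwise from the carrier's x axis.
- pocket1 (a point): Centre of the floor of pocket 1 of the carrier, 40 mm above the table, 58 mm from the axis; it goes round with the carrier. The pocket is square, with steel walls 12 mm high, 62 mm between opposite walls. x and y axes are the carrier's; pocket 1 lies 90 degrees anticlockwise from the carrier's x axis.
- pocket2 (a point): Centre of the floor of pocket 2 of the carrier, 40 mm above the table, 58 mm from the axis; it goes round with the carrier. The pocket is square, with steel walls 12 mm high, 62 mm between opposite walls. x and y axes are the carrier's; pocket 2 lies 180 degrees anticlockwise from the carrier's x axis.
- pocket3 (a point): Centre of the floor of pocket 3 of the carrier, 40 mm above the table, 58 mm from the axis; it goes round with the carrier. The pocket is square, with steel walls 12 mm high, 62 mm between opposite walls. x and y axes are the carrier's; pocket 3 lies 270 degrees anticlockwise from the carrier's x axis.
- pot1_mid (a point): Centre (28 mm up) of a loose round steel parts pot with a closed lid, 50 mm across, 56 mm high, about 0.25 kg; stands upright on the table to the left of the dryer at the start. Three or four pots are present.
- pot2_mid (a point): Centre (28 mm up) of a loose round steel parts pot with a closed lid, 50 mm across, 56 mm high, about 0.25 kg; stands upright on the table to the left of the dryer at the start. Three or four pots are present.
- pot3_mid (a point): Centre (28 mm up) of a loose round steel parts pot with a closed lid, 50 mm across, 56 mm high, about 0.25 kg; stands upright on the table to the left of the dryer at the start. Three or four pots are present.
- pot4_mid (a point): Centre (28 mm up) of a loose round steel parts pot with a closed lid, 50 mm across, 56 mm high, about 0.25 kg; stands upright on the table to the left of the dryer at the start. Three or four pots are present.
- soap: Bystander: clear soap bottle with a white cap, 64 mm across, 160 mm high, standing at the right; origin at its underside.
- spool: Bystander: dark steel wire spool, 64 mm across, 60 mm high, standing at the far right; origin at its underside.
- brush: Bystander: bench brush lying beyond the pots; origin under its middle.
Not all that is in view belongs to the job. Leave any red look-alike of the part that bears pot4_mid alone.

How it is judged:
By the outcome, as a careful person would: the job done as asked, in the order asked, and still so for the second after the job is handed in, with the robot touching nothing.
Of pot1, pot2, pot3, pot4 only 3 to 4 are there at a start; the rules pass over those that are not, and their reading is None.
At some moment in a run one of pot1, pot2, pot3, pot4 may be knocked a few centimetres aside while the robot is not near it.
It also fails if it takes over 210 s, if anything falls off the work surface, if the arm or the gripper's body presses on something with over 40 N, if the wrist force passes 120 N, or if a joint passes its speed limit or range.

## Robot

A 6-joint arm with a two-finger parallel gripper is mounted at the origin on the work surface. World frame = base frame: x ahead of the robot, y to its left, z up, the work surface at z = 0. Lengths are in m, angles in rad, forces in N, time in s.
With the tool pointing down it reaches from about 0.35 to 0.975 m from the base axis. Payload 4.9 kg.
Tool frame: the origin (TCP) lies on the front face of the gripper's body, between the roots of the fingers; the fingertips stand ctrl.finger_overhang ahead of it and the grasp point (between the pads) lies 54 mm ahead of it (ctrl.finger_overhang is the distance from the TCP to the fingertips, in m); z points along the fingers, y is the line along which they close (so a half turn about z gives the same grasp; the last joint's range is limited). The gripper opens to 85 mm and grips with 20 to 120 N. Pads are 22 mm wide; open, the fingers measure 114 mm over their backs; the gripper's body (76 mm by 85 mm) begins 54 mm behind the grasp point. The pads swing forward as they close: fully open they stand 13 mm farther back than shut.
Start: joints at [-1.388, 0.053, 1.613, -0, 1.476, -0.119], TCP at [0.186, -0.597, 0.304] pointing down, gripper open.
Joint ranges: [-3.01, 3.01], [-1.01, 2.22], [0.06, 2.58], [-1.02, 4.17], [0.09, 2.62], [-3.14, 3.14]. Speed limits (rad/s): [2.57, 2.57, 3.14, 3.14, 3.14, 3.14].

## Interface

Orientations are given as a rotation vector (axis times angle).
In Python, from station import ctrl, vision gives the robot as it stands. The module is installed in compiled form; this text tells all that it offers.
- The arm moves only by the tool drive_tool, never from a script. Its argument "rows" is a list of rows, each a list of 2 entries, a list of its own where there are three numbers: the shift along the tool's x, y, z in m, then the turn about the tool's z in rad. A call has 1 to 10 rows; each row shifts and turns the commanded pose from where the row before left it, along the tool's axes as they then stand; what a row does not reach is not made up. A row lasts 1/10 s, in which the tool goes at most 50 mm and 8.59 degrees, less where a joint would pass 70% of its speed; a pose out of reach is approached as far as the arm can. A call with a gripper value outside its range is refused whole. "jaw" is the closure, from 0 (fully open) to 1 (shut), set as the call begins (left out, the last holds). The fingers move at their own pace and stop on an object; "grip_force" is the grip in N (left out, the last holds). Time passes only in rows, so rows that do not move let the fingers close. It gives the time, the measured TCP pose, the force, the opening and the grip force at its end, in the units of the state.
- ctrl.get_obs(): the state, without advancing time (a new reading comes with each control period).
- vision.get_image(name): name is "scene" or "top"; returns a dict with "image" (420x560x3 uint8, blue, green, red), "vertical_fov" (degrees; the focal length in pixels is half the picture's height over the tangent of half this angle, whatever the lens; pixels are square), "cx", "cy" (the principal point, pixels), "R" (3x3) and "t" (3): a world point X has camera coordinates R X + t. Camera axes: x right, y down, z forward; pixel columns grow to the right and rows downward; lengths in m; the calibration is good to about 2 mm. A picture is of the moment at which its call begins. There is no depth.
- ctrl.finish_job(): hands the job in; it is judged then, once.
The state is a dict: "t": time; "q": joint angles; "dq": joint speeds; "effort": joint torques, N m; "tool_pos": TCP position; "tool_rot": TCP orientation; "contact_force": force on the tool from outside, world axes, zero at the start; "wrist_torque": the same for the moment, N m; "opening": finger opening in m; "grip_force": force on a finger pad.
Only numpy, scipy, OpenCV 4.12 (cv2) and the standard library are available. Lean on these libraries where they do the work, as an engineer would, in place of code of your own. Each camera call takes 0.05 s, during which the arm holds its last target. There are 200 camera calls.

## Working session

There is one attempt and no reset: what is moved stays moved. The work goes in short steps, Python scripts to look and compute and a tool call to move; the robot and the scene stay as the last step left them, time stands still between calls to the robot, and variables do not carry over. Pictures are saved under pics/ and viewed, at most 14 in all, crops included, and the job is handed in when it is done.

Besides the shell and the picture viewer there is one more tool, called after "Emit:" as name(argument=value, ...), one argument or row to a line, values as JSON. drive_tool: Moves the arm, as the interface text tells. Its arguments: {"type":"object","properties":{"rows":{"type":"array","items":{"type":"array"}},"jaw":{"type":"number"},"grip_force":{"type":"number"}},"required":["rows"]}

```bash
mkdir -p pics; cat > h.py <<'E'
import numpy as np, cv2
from station import ctrl, vision
from scipy.spatial.transform import Rotation as Ro
def K(d):
    f=d["image"].shape[0]/2/np.tan(np.radians(d["vertical_fov"])/2); return f,d["cx"],d["cy"]
def ray(d,u,v,z):
    f,cx,cy=K(d);R=np.array(d["R"]);t=np.array(d["t"])
    c=-R.T@t; w=R.T@np.array([(u-cx)/f,(v-cy)/f,1]); return c+w*(z-c[2])/w[2]
def proj(d,X):
    f,cx,cy=K(d);p=np.array(d["R"])@np.array(X)+np.array(d["t"]);return np.array([cx+f*p[0]/p[2],cy+f*p[1]/p[2]])
def save(n,name,crop=None,s=1):
    d=vision.get_image(n);im=d["image"]
    if crop: im=im[crop[1]:crop[3],crop[0]:crop[2]]
    cv2.imwrite("pics/"+name,cv2.resize(im,None,fx=s,fy=s,interpolation=cv2.INTER_CUBIC));return d
E
python3 - <<'E'
from h import *
for n in("scene","top"):
    d=save(n,n+"0.png",s=1.4);R=np.array(d["R"]);print(n,K(d),(-R.T@np.array(d["t"])).round(3),R.round(2).tolist())
o=ctrl.get_obs();print(ctrl.finger_overhang,o["t"],o["tool_pos"],o["tool_rot"],Ro.from_rotvec(o["tool_rot"]).as_matrix().round(3).tolist())
E
```

```text
scene (np.float64(430.8064648555888), 271.5949823739231, 205.18763989360278) [1.414 0.113 0.956] [[-0.11, 0.99, -0.02], [0.7, 0.06, -0.71], [-0.7, -0.09, -0.7]]
top (np.float64(384.7546121188333), 278.36613006513215, 209.07455342832722) [ 0.429 -0.004  1.135] [[-0.02, -1.0, -0.02], [-1.0, 0.02, -0.09], [0.09, 0.01, -1.0]]
0.0726 0.1 [ 0.18570931 -0.59633651  0.30279254] [-3.10406491e+00 -4.71989005e-01  1.94336051e-06] [[0.955, 0.297, -0.0], [0.297, -0.955, 0.002], [0.0, -0.002, -1.0]]
```

View pics/top0.png

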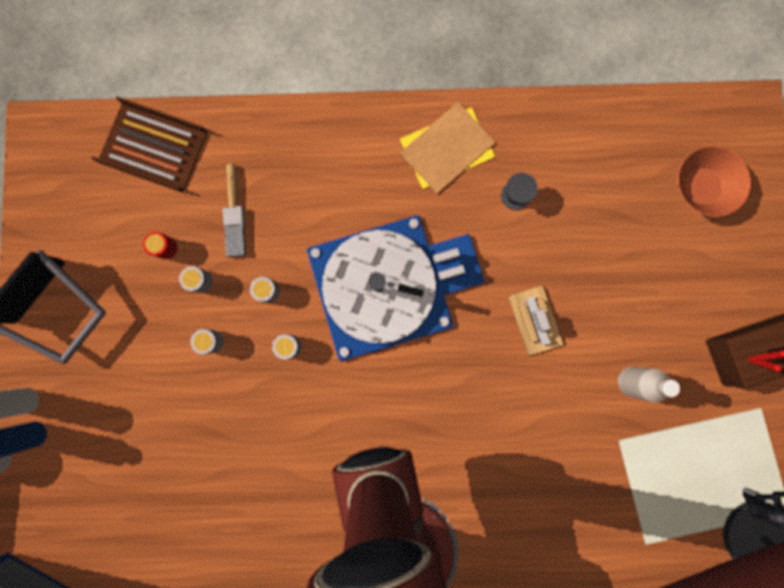

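View pics/scene0.png

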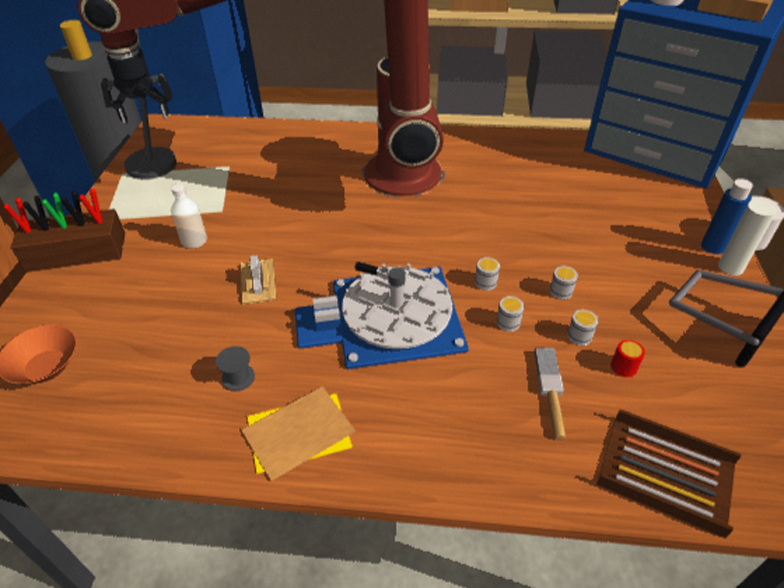

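Top view: four steel pots with amber lids at (193,279), (262,290), (204,341) and (285,347), in 1.4x pixels. The red pot at (157,244) is the look-alike, so I leave it. The dryer is at about (380,283), with the handle pointing right, the saddle at (455,263) and the rest with the bar at (538,320). I'll enlarge both views.

```bash
python3 - <<'E'
from h import *
a=vision.get_image("top")["image"][145:265,210:410]; b=vision.get_image("scene")["image"][165:265,160:345]
cv2.imwrite("pics/c1.png",cv2.resize(a,(800,480),interpolation=cv2.INTER_CUBIC))
cv2.imwrite("pics/c2.png",cv2.resize(b,(740,400),interpolation=cv2.INTER_CUBIC))
E
```

```text
(no output)
```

View pics/c1.png

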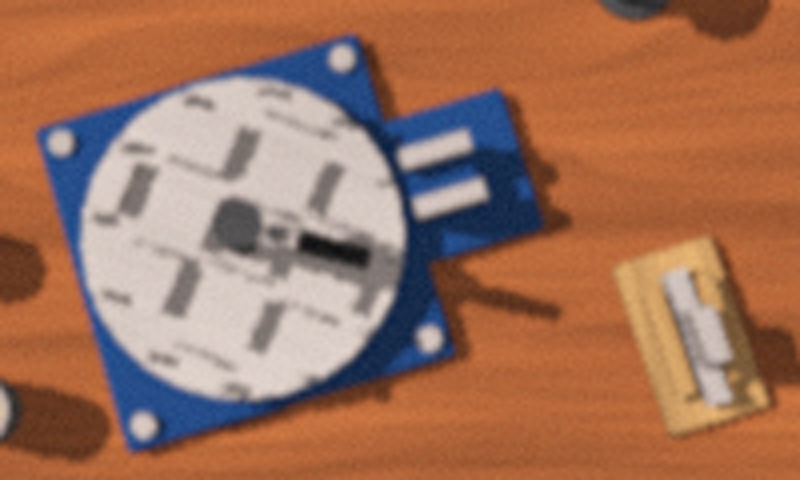

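View pics/c2.png

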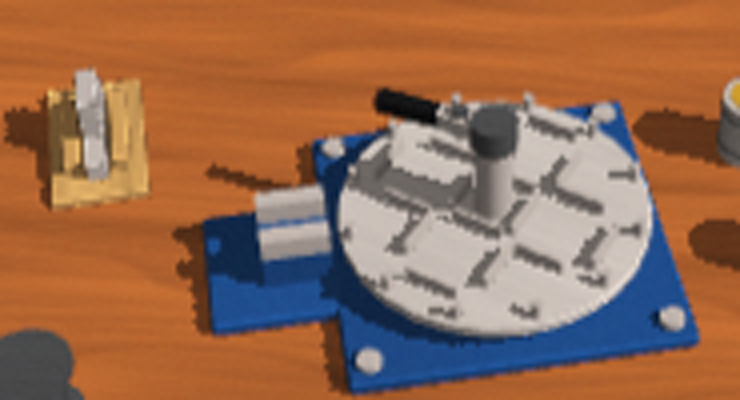

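```bash
cat >> h.py <<'E'
def comps(mask,amin):
    n,l,s,c=cv2.connectedComponentsWithStats(mask.astype(np.uint8)); return [(i,s[i],c[i],l==i) for i in range(1,n) if s[i][4]>=amin]
def pots(d,z=.056,red=False):
    im=d["image"];h=cv2.cvtColor(im,cv2.COLOR_BGR2HSV)
    m=(abs(h[...,0].astype(int)-21)<6)&(h[...,1]>110)&(h[...,2]>150)
    out=[]
    for i,s,c,mm in comps(m,20):
        if s[4]<250: out.append((c.round(1).tolist(),int(s[4]),ray(d,*c,z).round(4).tolist()))
    return out
def rect(d,c,z,r=.13,mm=1000):
    n=int(2*r*mm); src=np.float32([[0,0],[n,0],[n,n],[0,n]])
    w=[(c[0]+r,c[1]+r),(c[0]+r,c[1]-r),(c[0]-r,c[1]-r),(c[0]-r,c[1]+r)] # up=+x, right=-y
    p=np.float32([proj(d,(a,b,z)) for a,b in w]); return cv2.warpPerspective(d["image"],cv2.getPerspectiveTransform(p,src),(n,n),flags=cv2.INTER_CUBIC)
E
python3 - <<'E'
from h import *
for n in("top","scene"):
    d=vision.get_image(n);im=d["image"];h=cv2.cvtColor(im,cv2.COLOR_BGR2HSV)
    x0,y0,x1,y1=(210,145,410,265) if n=="top" else (160,165,345,265)
    roi=np.zeros(im.shape[:2],bool);roi[y0:y1,x0:x1]=1
    g=(h[...,1]<60)&(h[...,2]>130)&roi
    for i,s,c,m in comps(g,25):
        cn=max(cv2.findContours(m.astype(np.uint8),0,2)[0],key=len)
        if s[4]>1500:
            hull=cv2.convexHull(cn)[:,0].astype(float)
            P=np.array([ray(d,u,v,.04)[:2] for u,v in hull]);A=np.c_[2*P,np.ones(len(P))]
            q=np.linalg.lstsq(A,(P**2).sum(1),rcond=None)[0];print(n,"disc",q[:2],np.sqrt(q[2]+q[0]**2+q[1]**2))
        else: print(n,"bright",c.round(1),s[4],cv2.minAreaRect(cn),ray(d,*c,.061).round(4))
    k=(h[...,2]<45)&roi
    for i,s,c,m in comps(k,25): print(n,"dark",c.round(1),s.tolist(),ray(d,*c,.122).round(4))
    b=(im[...,0].astype(int)-im[...,2]>30)&roi
    print(n,"pots",*pots(d),sep="\n  ")
E
```

```text
top bright [294.9 159.1] 38 ((295.0, 159.0), (6.0, 6.0), 90.0) [ 0.6637 -0.0395  0.061 ]
top disc [0.54041098 0.03488304] 0.11600200229039101
top bright [224.6 180.2] 35 ((224.5, 180.0), (6.0, 5.0), 90.0) [0.608  0.1609 0.061 ]
top bright [318.3 181.8] 100 ((318.4433898925781, 181.8018798828125), (5.631782054901123, 17.994230270385742), 74.05460357666016) [ 0.5971 -0.1034  0.061 ]
top bright [322.  193.9] 103 ((321.9724426269531, 193.9082489013672), (5.555392742156982, 18.3902645111084), 73.3007583618164) [ 0.5625 -0.1126  0.061 ]
top bright [384.8 228.8] 279 ((385.50006103515625, 228.50003051757812), (34.78504943847656, 10.11928653717041), 71.56504821777344) [ 0.4606 -0.2837  0.061 ]
top bright [316.9 229.1] 35 ((316.9999694824219, 229.00001525878906), (6.324554920196533, 5.692099571228027), 71.56504821777344) [ 0.4643 -0.0953  0.061 ]
top bright [245.4 250.9] 37 ((245.5, 251.0), (6.0, 5.0), 90.0) [0.408  0.1047 0.061 ]
top dark [293. 207.] [285, 204, 17, 7, 57] [ 0.5219 -0.029   0.122 ]
top
  pots
  ([337.0, 81.6], 58, [0.8892, -0.1671, 0.056])
  ([110.9, 94.2], 132, [0.87, 0.4907,
[... 1457 characters left out ...]
22 ]
scene
  pots
  ([348.4, 188.5], 81, [0.421, 0.2234, 0.056])
  ([403.8, 194.8], 86, [0.4355, 0.3882, 0.056])
  ([365.0, 217.0], 98, [0.5386, 0.2683, 0.056])
  ([417.6, 226.7], 106, [0.5637, 0.4123, 0.056])
  ([450.5, 249.2], 117, [0.638, 0.4881, 0.056])
  ([398.4, 295.7], 122, [0.7979, 0.3368, 0.056])
  ([235.7, 288.0], 109, [0.8127, -0.0617, 0.056])
  ([188.6, 301.6], 243, [0.8622, -0.1696, 0.056])
  ([222.4, 304.1], 39, [0.8613, -0.0861, 0.056])
  ([237.7, 303.9], 27, [0.8573, -0.0493, 0.056])
  ([231.1, 320.9], 209, [0.9041, -0.0572, 0.056])
  ([191.8, 329.6], 207, [0.935, -0.1438, 0.056])
  ([210.3, 323.2], 48, [0.9146, -0.1046, 0.056])
  ([475.4, 346.0], 166, [0.9142, 0.492, 0.056])
```

```bash
python3 - <<'E'
from h import *
ax=np.array([.540,.035])
d=vision.get_image("top");im=d["image"];h=cv2.cvtColor(im,cv2.COLOR_BGR2HSV)
print(h[215,370],h[240,380],h[228,385],h[250,350])
R=rect(d,(.475,-.285),.02,.09,3000);cv2.imwrite("pics/bar.png",R)
# carrier orientation
r=rect(d,ax,.046,.12);g=cv2.GaussianBlur(cv2.cvtColor(r,cv2.COLOR_BGR2GRAY).astype(float),(0,0),2)
gx=cv2.Sobel(g,6,1,0);gy=cv2.Sobel(g,6,0,1);n=len(g);yy,xx=np.mgrid[:n,:n]-n/2
X=-yy;Y=-xx;rho=np.hypot(X,Y);phi=np.arctan2(Y,X)
m=(rho>25)&(rho<95)&(abs((phi-np.radians(-104)+np.pi)%(2*np.pi)-np.pi)>.35)
G=(-gy)-1j*gx   # world gradient: x=-row, y=-col
z=(np.abs(G)**2*np.exp(4j*np.angle(G)))[m].sum();print("wall angle mod90",np.degrees(np.angle(z))/4, abs(z)/(np.abs(G)**2)[m].sum())
cv2.imwrite("pics/car.png",cv2.resize(r,(560,560),interpolation=cv2.INTER_CUBIC))
p=proj(d,(*ax,.128));print("hub px",p)
cv2.imwrite("pics/m.png",np.hstack([cv2.imread("pics/bar.png")[:,:][20:520,70:470],cv2.resize(r,(400,400))[0:400].copy() if 0 else cv2.copyMakeBorder(cv2.resize(r,(400,400)),50,50,0,0,0)]))
E
```

```text
[ 16 127 200] [ 16 132 215] [  7  27 199] [ 11 176 177]
wall angle mod90 -22.56704971886046 0.5453277040818455
hub px [268.57579653 200.5226809 ]
```

View pics/m.png

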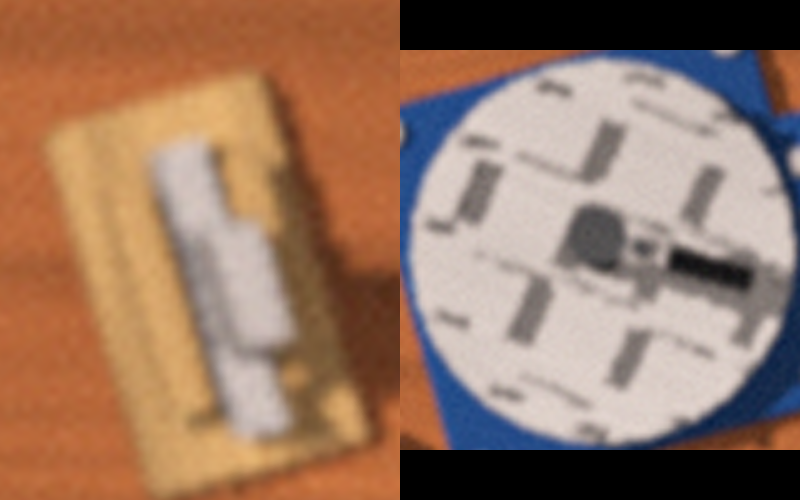

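```bash
python3 - <<'E'
from h import *
from scipy.optimize import least_squares
P=np.array([(-45,162),(45,172),(-120,108),(-160,23),(-148,-70),(-95,-142),(-8,-180),(83,-170),(170,62),(135,135)])*.6
def f(q):
    w=P-q[:2];a=np.arctan2(w[:,1],w[:,0])-q[2];a=(a+np.pi/12)%(np.pi/6)-np.pi/12
    return np.r_[108*a,np.hypot(*w.T)-108]
for s in(0,.2,.4):
    r=least_squares(f,[0,0,s]);print(r.cost,r.x[:2],np.degrees(r.x[2])%30, "world gap mod30",(np.degrees(r.x[2])-90+15)%30, r.fun.round(1))
# rest / bar
d=vision.get_image("top");im=d["image"];h=cv2.cvtColor(im,cv2.COLOR_BGR2HSV).astype(int)
roi=np.zeros(im.shape[:2],bool);roi[195:265,355:410]=1
m=((h[...,1]<155)&(h[...,2]>110)&roi).astype(np.uint8)
c=max(comps(m,100),key=lambda c:c[1][4]);cn=max(cv2.findContours(c[3].astype(np.uint8),0,2)[0],key=len)
b=cv2.boxPoints(cv2.minAreaRect(cn));B=np.array([ray(d,*p,.010)[:2] for p in b]);print("board",B.round(4).tolist(),B.mean(0),np.hypot(*(B[0]-B[1])),np.hypot(*(B[1]-B[2])))
E=[B[1]-B[0],B[2]-B[1]];e=max(E,key=np.linalg.norm);print("dir",np.degrees(np.arctan2(e[1],e[0])))
# points from rectified bar picture (offset 70,20; 3px/mm; centre 270), z levels
def px(u,v,z):
    x=.475+(270-(v+20))/3000;y=-.285+(270-(u+70))/3000; return ray(d,*proj(d,(x,y,.02)),z)[:2]
print("bar ends z28",px(182,147,.028),px(265,433,.028),"tab z64",px(232,224,.064),px(272,345,.064), px(252,284,.064))
ds=vision.get_image("scene");print("scene bar blob",ray(ds,182.5,195.3,.04))
E
```

```text
55.25128414543748 [10.50518295 -2.35816907] 21.30144667706285 world gap mod30 6.301446677062842 [-1.2 -0.3 -0.8  0.1  0.9 -0.9  0.9  0.4  3.9 -2.9 -1.6 -1.2 -1.6 -0.3
 -1.1 -1.1 -1.3 -0.9 -8.3  1.2]
55.25128414545419 [10.50518256 -2.35816999] 21.301446577291166 world gap mod30 6.301446577291159 [-1.2 -0.3 -0.8  0.1  0.9 -0.9  0.9  0.4  3.9 -2.9 -1.6 -1.2 -1.6 -0.3
 -1.1 -1.1 -1.3 -0.9 -8.3  1.2]
55.251284145454036 [10.50518252 -2.35816996] 21.301446578352195 world gap mod30 6.3014465783521985 [-1.2 -0.3 -0.8  0.1  0.9 -0.9  0.9  0.4  3.9 -2.9 -1.6 -1.2 -1.6 -0.3
 -1.1 -1.1 -1.3 -0.9 -8.3  1.2]
board [[0.5156, -0.233], [0.5395, -0.3081], [0.4118, -0.3453], [0.3883, -0.271]] [ 0.46378587 -0.28935807] 0.07876272006934423 0.1330412283131883
dir -163.73559580763052
bar ends z28 [ 0.50875568 -0.27702656] [ 0.41410636 -0.30449472] tab z64 [ 0.48150243 -0.28415503] [ 0.44276075 -0.2969622 ] [ 0.46229168 -0.29055862]
scene bar blob [ 0.4777248  -0.28725924  0.04      ]
```

Gaps sit at about 7° mod 30 and the saddle direction is -74.4° (15.6° mod 30), so a pin is in the way. The carrier needs about +8.7°. I'll push the handle for that with closed fingers.

```bash
cat >> h.py <<'E'
def go(x,y,z,yaw=None):
    "tool-frame shift to target TCP, after turning to yaw (deg, tool x)"
    o=ctrl.get_obs();M=Ro.from_rotvec(o["tool_rot"]).as_matrix();y0=np.degrees(np.arctan2(M[1,0],M[0,0]))
    t=0 if yaw is None else (y0-yaw+180)%360-180
    M2=M@Ro.from_rotvec([0,0,np.radians(t)]).as_matrix()
    print("yaw now %.1f turn %.4f rad; shift(after turn)"%(y0,np.radians(t)),(M2.T@(np.array([x,y,z])-o["tool_pos"])).round(4).tolist(),"pos",np.round(o["tool_pos"],4).tolist(),"t",round(o["t"],2),"F",np.round(o["contact_force"],1).tolist(),"open",round(o["opening"],4))
E
python3 -c "
from h import *
go(.496,-.035,.250,-15);go(.496,-.035,.174,-15)"
```

```text
yaw now 17.3 turn 0.5635 rad; shift(after turn) [0.1543, -0.6229, 0.0539] pos [0.1858, -0.5967, 0.3038] t 0.45 F [-0.2, 0.2, 0.4] open 0.0853
yaw now 17.3 turn 0.5635 rad; shift(after turn) [0.1543, -0.6228, 0.1299] pos [0.1858, -0.5967, 0.3038] t 0.45 F [-0.2, 0.2, 0.4] open 0.0853
```

Emit:
drive_tool(
  rows=[
    [[0, 0, 0], 0.141],
    [[0, 0, 0], 0.141],
    [[0, 0, 0], 0.141],
    [[0, 0, 0], 0.14],
    [[0.011, -0.0445, 0], 0],
    [[0.011, -0.0445, 0], 0],
    [[0.011, -0.0445, 0], 0],
    [[0.011, -0.0445, 0], 0],
    [[0.011, -0.0445, 0], 0],
    [[0.011, -0.0445, 0], 0],
  ],
  jaw=1,
)

```text
t: 1.45
tool_pos: [0.319, -0.3542, 0.3041]
tool_rot: [3.114, -0.41, 0.001]
contact_force: [0.7, -0.4, 0.5]
opening: -0.0003
grip_force: 0.0
```

Emit:
drive_tool(
  rows=[
    [[0.011, -0.0445, 0], 0],
    [[0.011, -0.0445, 0], 0],
    [[0.011, -0.0445, 0], 0],
    [[0.011, -0.0445, 0], 0],
    [[0.011, -0.0445, 0], 0],
    [[0.011, -0.0445, 0], 0],
    [[0.011, -0.0445, 0], 0],
    [[0.011, -0.0445, 0], 0],
    [[0, 0, 0], 0],
    [[0, 0, 0], 0],
  ],
)

```text
t: 2.45
tool_pos: [0.4956, -0.0337, 0.3039]
tool_rot: [3.115, -0.405, -0.0]
contact_force: [0.8, -0.1, 0.3]
opening: -0.0004
grip_force: 0.0
```

```bash
python3 -c "
from h import *
go(.496,-.035,.174,-15)"
```

```text
yaw now -14.8 turn 0.0032 rad; shift(after turn) [0.0007, 0.0011, 0.1299] pos [0.4956, -0.0337, 0.3039] t 2.45 F [0.8, -0.1, 0.3] open -0.0004
```

Emit:
drive_tool(
  rows=[
    [[0, 0, 0.03], 0],
    [[0, 0, 0.03], 0],
    [[0, 0, 0.03], 0],
    [[0, 0, 0.025], 0],
    [[0, 0, 0.015], 0],
    [[0, 0, 0], 0],
  ],
)

```text
t: 3.05
tool_pos: [0.4938, -0.0353, 0.1715]
tool_rot: [-3.114, 0.412, 0.008]
contact_force: [-0.5, -0.1, 0.3]
opening: -0.0001
grip_force: 0.0
```

Emit:
drive_tool(
  rows=[
    [[0.003, 0, 0], 0],
    [[0.003, 0, 0], 0],
    [[0.003, 0, 0], 0],
    [[0.003, 0, 0], 0],
    [[0.002, 0, 0], 0],
    [[0.002, 0, 0], 0],
    [[0.002, 0, 0], 0],
    [[0.002, 0, 0], 0],
    [[0, 0, 0], 0],
    [[0, 0, 0], 0],
  ],
)

```text
t: 4.05
tool_pos: [0.5148, -0.0398, 0.1738]
tool_rot: [3.115, -0.409, -0.0]
contact_force: [0.3, -0.2, 0.1]
opening: -0.0001
grip_force: 0.0
```

Emit:
drive_tool(
  rows=[
    [[-0.01, 0, 0], 0],
    [[-0.02, 0, -0.01], 0],
    [[0, 0, -0.04], 0],
    [[0, 0, -0.04], 0],
    [[0, -0.0, -0.04], 0],
    [[0, 0.04, 0], 0],
    [[0, 0.045, 0], 0],
    [[0, 0.045, 0], 0],
    [[0, 0.045, 0], 0],
    [[0, 0.045, 0], 0],
  ],
)

```text
t: 5.05
tool_pos: [0.4277, -0.2456, 0.3039]
tool_rot: [3.115, -0.409, 0.001]
contact_force: [0.7, -0.2, -0.2]
opening: -0.0004
grip_force: 0.0
```

```bash
cat >> h.py <<'E'
def carrier(d,ax=(.540,.035)):
    r=rect(d,ax,.046,.12);g=cv2.GaussianBlur(cv2.cvtColor(r,cv2.COLOR_BGR2GRAY).astype(float),(0,0),2)
    gx=cv2.Sobel(g,6,1,0);gy=cv2.Sobel(g,6,0,1);n=len(g);yy,xx=np.mgrid[:n,:n]-n/2
    rho=np.hypot(xx,yy);k=cv2.cvtColor(r,cv2.COLOR_BGR2HSV)[...,2]
    bad=cv2.dilate((k<70).astype(np.uint8),np.ones((25,25)))>0
    m=(rho>25)&(rho<95)&~bad; G=-gy-1j*gx
    z=(np.abs(G)**2*np.exp(4j*np.angle(G)))[m].sum(); return np.degrees(np.angle(z))/4
def handle(d,ax=(.540,.035)):
    h=cv2.cvtColor(d["image"],cv2.COLOR_BGR2HSV);m=h[...,2]<45;p=proj(d,(*ax,.12)).astype(int)
    roi=np.zeros(m.shape,bool);roi[p[1]-40:p[1]+40,p[0]-40:p[0]+40]=1
    for i,s,c,mm in comps(m&roi,25):
        w=ray(d,*c,.122);print("  dark",c.round(1),s[4],w.round(4),"ang %.1f r %.3f"%(np.degrees(np.arctan2(w[1]-ax[1],w[0]-ax[0])),np.hypot(w[0]-ax[0],w[1]-ax[1])))
E
python3 - <<'E'
from h import *
d=save("top","t1.png");print(carrier(d));handle(d)
go(.463,-.290,.25,16.2)
r=rect(d,(.54,.035),.046,.18);cv2.imwrite("pics/t1r.png",cv2.resize(r,(560,560)))
E
```

```text
-12.393546269005027
  dark [293.7 202. ] 47 [ 0.5352 -0.0311  0.122 ] ang -94.1 r 0.066
yaw now -15.3 turn -0.5492 rad; shift(after turn) [0.0247, 0.0477, 0.054] pos [0.426, -0.2508, 0.3039] t 5.1 F [-2.4, -3.1, 0.6] open -0.0003
```

View pics/t1r.png

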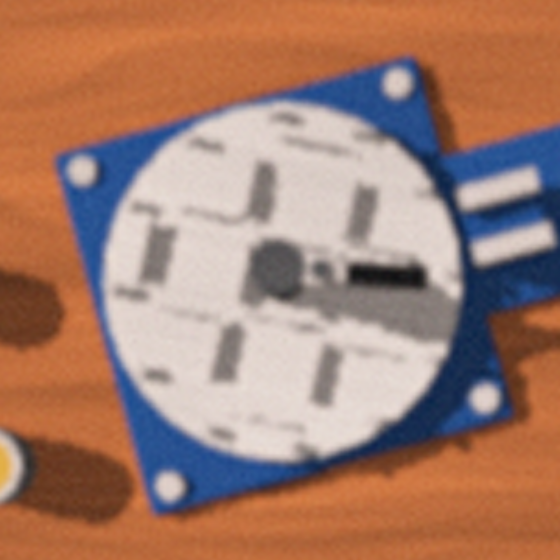

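Emit:
drive_tool(
  rows=[
    [[0, 0, 0], -0.1375],
    [[0, 0, 0], -0.1375],
    [[0, 0, 0], -0.1375],
    [[0, 0, 0], -0.137],
    [[0.0245, 0.04, 0.02], 0],
    [[0, 0.0075, 0.04], 0],
    [[0, 0, 0.04], 0],
    [[0, 0, 0], 0],
    [[0, 0, 0], 0],
  ],
  jaw=0,
)

```text
t: 6.0
tool_pos: [0.4648, -0.2819, 0.2041]
tool_rot: [-3.108, -0.451, 0.002]
contact_force: [-0.2, 0.1, -0.1]
opening: 0.0853
grip_force: 0.0
```

```bash
python3 -c "
from h import *
go(.4625,-.2902,.106,16.2)"
```

```text
yaw now 16.5 turn 0.0058 rad; shift(after turn) [-0.0044, 0.0075, 0.0981] pos [0.4648, -0.2819, 0.2041] t 6.0 F [-0.2, 0.1, -0.1] open 0.0853
```

Emit:
drive_tool(
  rows=[
    [[-0.0045, 0.0075, 0.03], 0],
    [[0, 0, 0.03], 0],
    [[0, 0, 0.02], 0],
    [[0, 0, 0.018], 0],
    [[0, 0, 0], 0],
    [[0, 0, 0], 0],
  ],
)

```text
t: 6.6
tool_pos: [0.4643, -0.2918, 0.109]
tool_rot: [3.106, 0.451, 0.004]
contact_force: [0.4, -0.6, 0.4]
opening: 0.0855
grip_force: 0.0
```

Emit:
drive_tool(
  rows=[
    [[0, 0, 0], 0],
    [[0, 0, 0], 0],
    [[0, 0, 0], 0],
    [[0, 0, 0], 0],
    [[0, 0, 0], 0],
    [[0, 0, 0], 0],
    [[0, 0, 0], 0],
    [[0, 0, 0], 0],
  ],
  jaw=1,
  grip_force=60,
)

```text
t: 7.4
tool_pos: [0.4633, -0.2912, 0.1067]
tool_rot: [3.109, 0.451, 0.001]
contact_force: [-0.5, 0.5, 3.1]
opening: 0.0145
grip_force: 59.3
```

```bash
python3 -c "
from h import *
go(.4625,-.2902,.106,16.2)"
```

```text
yaw now 16.5 turn 0.0055 rad; shift(after turn) [-0.0005, -0.0012, 0.0007] pos [0.4633, -0.2912, 0.1067] t 7.4 F [-0.5, 0.5, 3.1] open 0.0145
```

Emit:
drive_tool(
  rows=[
    [[0, 0, -0.02], 0],
    [[0, 0, -0.04], 0],
    [[0, 0, -0.04], -0.14],
    [[0, 0, -0.01], -0.14],
    [[0, 0, 0], -0.14],
    [[0, 0, 0], -0.14],
    [[0, 0, 0], -0.14],
    [[0, 0, 0], -0.14],
    [[0, 0, 0], -0.14],
    [[0, 0, 0], -0.14],
  ],
)

```text
t: 8.4
tool_pos: [0.4624, -0.2904, 0.2145]
tool_rot: [-2.386, -2.039, 0.001]
contact_force: [0.4, -0.4, -3.4]
opening: 0.0151
grip_force: 59.1
```

Emit:
drive_tool(
  rows=[
    [[0, 0, 0], -0.14],
    [[0, 0, 0], -0.14],
    [[0, 0, 0], -0.14],
    [[0, 0, 0], -0.015],
    [[0, 0, 0], 0],
    [[0, 0, 0], 0],
  ],
)

```text
t: 9.0
tool_pos: [0.4628, -0.2908, 0.2157]
tool_rot: [-1.901, -2.5, -0.0]
contact_force: [0.3, -0.5, -2.9]
opening: 0.0151
grip_force: 59.1
```

```bash
python3 -c "
from h import *
go(.580,-.1077,.217,105.6)"
```

```text
yaw now 105.5 turn -0.0017 rad; shift(after turn) [0.1449, 0.1621, -0.0013] pos [0.4628, -0.2908, 0.2157] t 9.0 F [0.3, -0.5, -2.9] open 0.0151
```

Emit:
drive_tool(
  rows=[
    [[0.029, 0.0324, 0], 0],
    [[0.029, 0.0324, 0], 0],
    [[0.029, 0.0324, 0], 0],
    [[0.029, 0.0324, 0], 0],
    [[0.029, 0.0325, 0], 0],
    [[0, 0, 0], 0],
    [[0, 0, 0.025], 0],
    [[0, 0, 0], 0],
    [[0, 0, 0], 0],
  ],
)

```text
t: 9.9
tool_pos: [0.5794, -0.1081, 0.1905]
tool_rot: [-1.899, -2.5, 0.001]
contact_force: [-0.3, -0.5, -2.6]
opening: 0.0153
grip_force: 59.8
```

```bash
python3 - <<'E'
from h import *
go(.580,-.1077,.140,105.6)
a=vision.get_image("top")["image"][160:220,280:360];b=vision.get_image("scene")["image"][180:240,200:280]
cv2.imwrite("pics/s1.png",np.hstack([cv2.resize(x,(400,300),interpolation=cv2.INTER_CUBIC) for x in(a,b)]))
E
```

```text
yaw now 105.5 turn -0.0009 rad; shift(after turn) [0.0001, 0.0008, 0.0505] pos [0.5794, -0.1081, 0.1905] t 9.9 F [-0.3, -0.5, -2.6] open 0.0153
```

View pics/s1.png

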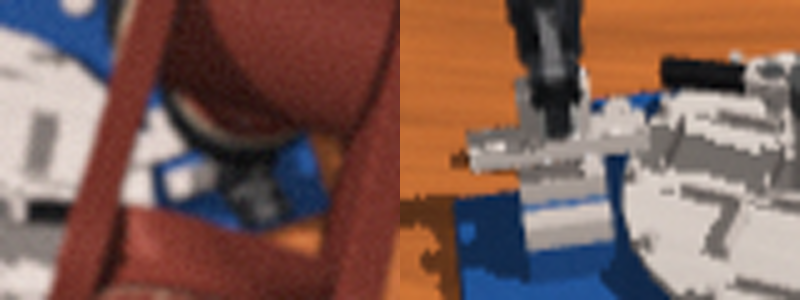

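The right half shows the bar, (470,155)-(650,135), hanging above the cheeks and lined up with them. Lowering.

Emit:
drive_tool(
  rows=[
    [[0, 0.0008, 0.015], 0],
    [[0, 0, 0.012], 0],
    [[0, 0, 0.006], 0],
    [[0, 0, 0.004], 0],
    [[0, 0, 0], 0],
    [[0, 0, 0], 0],
  ],
)

```text
t: 10.6
tool_pos: [0.5811, -0.1076, 0.1544]
tool_rot: [1.899, 2.502, 0.0]
contact_force: [0.4, -0.5, -3.0]
opening: 0.015
grip_force: 60.0
```

Emit:
drive_tool(
  rows=[
    [[0, 0, 0.004], 0],
    [[0, 0, 0.004], 0],
    [[0, 0, 0.003], 0],
    [[0, 0, 0.001], 0],
    [[0, 0, 0], 0],
    [[0, 0, 0], 0],
    [[0, 0, 0], 0],
  ],
)

```text
t: 11.3
tool_pos: [0.5811, -0.1076, 0.1425]
tool_rot: [1.899, 2.502, 0.0]
contact_force: [1.5, -0.3, -2.7]
opening: 0.015
grip_force: 59.9
```

```bash
python3 -c "
from h import *
go(.580,-.1077,.140,105.6);d=vision.get_image('scene');print(d['t'])
b=d['image'][180:240,200:280];cv2.imwrite('pics/s2.png',cv2.resize(b,(640,480),interpolation=cv2.INTER_CUBIC))"
```

```text
yaw now 105.6 turn 0.0002 rad; shift(after turn) [0.0002, -0.0011, 0.0025] pos [0.5811, -0.1076, 0.1425] t 11.3 F [1.5, -0.3, -2.7] open 0.015
[ 0.06034916 -0.320253    1.67953043]
```

Emit:
drive_tool(
  rows=[
    [[0, 0, 0.001], 0],
    [[0, 0, 0.001], 0],
    [[0, 0, 0.001], 0],
    [[0, 0, 0.0005], 0],
    [[0, 0, 0], 0],
    [[0, 0, 0], 0],
  ],
)

```text
t: 11.95
tool_pos: [0.5811, -0.1076, 0.1397]
tool_rot: [1.899, 2.503, -0.0]
contact_force: [-4.5, 0.6, 4.9]
opening: 0.0148
grip_force: 61.2
```

View pics/s2.png

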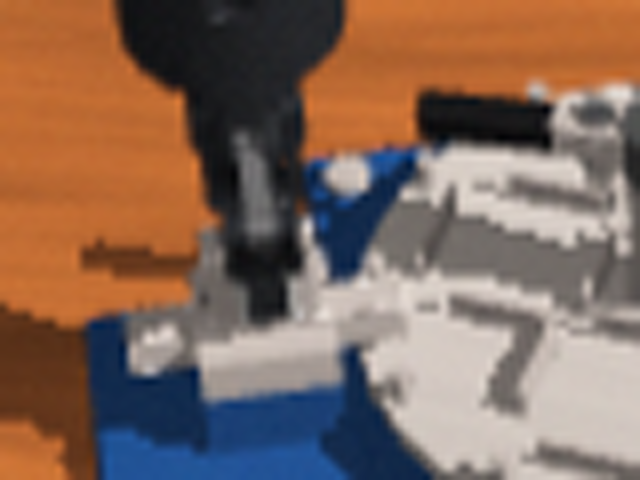

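Emit:
drive_tool(
  rows=[
    [[0, 0, 0], 0],
    [[0, 0, 0], 0],
    [[0, 0, 0], 0],
    [[0, 0, 0], 0],
    [[0, 0, 0], 0],
    [[0, 0, 0], 0],
    [[0, 0, -0.02], 0],
    [[0, 0, -0.04], 0],
    [[0, 0, -0.04], 0],
    [[0, 0, 0], 0],
  ],
  jaw=0,
)

```text
t: 12.95
tool_pos: [0.5841, -0.1085, 0.2466]
tool_rot: [1.892, 2.493, 0.007]
contact_force: [1.4, -0.6, 0.6]
opening: 0.0854
grip_force: 0.0
```

Emit:
drive_tool(
  rows=[
    [[0, 0, 0], -0.14],
    [[0, 0, 0], -0.14],
    [[0, 0, 0], -0.14],
    [[0, 0, 0], -0.14],
    [[0, 0, 0], -0.14],
    [[0, 0, 0], -0.14],
    [[0, 0, 0], -0.14],
    [[0, 0, 0], -0.14],
    [[0, 0, 0], -0.107],
    [[0, 0, 0], 0],
  ],
  jaw=1,
)

```text
t: 13.95
tool_pos: [0.5808, -0.1075, 0.2381]
tool_rot: [-0.112, -3.139, -0.0]
contact_force: [0.2, -0.7, -0.3]
opening: 0.0001
grip_force: 0.0
```

```bash
python3 -c "
from h import *
go(.5603,-.0447,.1755,175.9);d=vision.get_image('top');handle(d)"
```

```text
yaw now 175.9 turn -0.0000 rad; shift(after turn) [0.0248, 0.0612, 0.0627] pos [0.5808, -0.1075, 0.2381] t 13.95 F [0.2, -0.7, -0.3] open 0.0001
```

Emit:
drive_tool(
  rows=[
    [[0.0125, 0.0305, 0], 0],
    [[0.0125, 0.0307, 0], 0],
    [[0, 0, 0.025], 0],
    [[0, 0, 0.025], 0],
    [[0, 0, 0.0127], 0],
    [[0, 0, 0], 0],
    [[0.004, 0, 0], 0],
    [[0.004, 0, 0], 0],
    [[0, 0, 0], 0],
  ],
)

```text
t: 14.9
tool_pos: [0.5527, -0.0444, 0.1775]
tool_rot: [0.113, 3.137, -0.001]
contact_force: [0.3, -0.4, 0.8]
opening: 0.0003
grip_force: 0.0
```

Emit:
drive_tool(
  rows=[
    [[0.0047, -0.0009, 0], 0.06],
    [[0.0047, -0.0009, 0], 0.06],
    [[0.0047, -0.0009, 0], 0.06],
    [[0.0047, -0.0009, 0], 0.06],
    [[0.0047, -0.0009, 0], 0.06],
    [[0.0047, -0.0009, 0], 0.06],
    [[0.0047, -0.0009, 0], 0.06],
    [[0.0047, -0.0009, 0], 0.06],
    [[0, 0, 0], 0],
    [[0, 0, 0], 0],
  ],
)

```text
t: 15.9
tool_pos: [0.5152, -0.041, 0.1772]
tool_rot: [0.853, 3.021, -0.0]
contact_force: [1.7, -1.2, 1.2]
opening: 0.0001
grip_force: 0.8
```

```bash
cat >> h.py <<'E'
def rel(ax=(.540,.035)):
    o=ctrl.get_obs();M=Ro.from_rotvec(o["tool_rot"]).as_matrix();c=M.T@(np.array([*ax,o["tool_pos"][2]])-o["tool_pos"]);F=M.T@np.array(o["contact_force"])
    print("axis in tool",c.round(4)[:2],"F tool",F.round(1),"handle ang if touching",np.degrees(np.arctan2(M[1,0],M[0,0]))+90+0,"t",o["t"])
E
python3 -c "
from h import *
rel();
for n in('top','scene'): handle(vision.get_image(n))
d=vision.get_image('scene')
cv2.imwrite('pics/s3.png',cv2.resize(d['image'][160:260,180:340],(640,400),interpolation=cv2.INTER_CUBIC))"
```

```text
axis in tool [0.0186 0.0777] F tool [-2.1 -0.1 -1.2] handle ang if touching 238.4704298368187 t 15.9
  dark [257.5 171. ] 745 [ 0.4387 -0.0532  0.122 ] ang -139.0 r 0.134
```

View pics/s3.png

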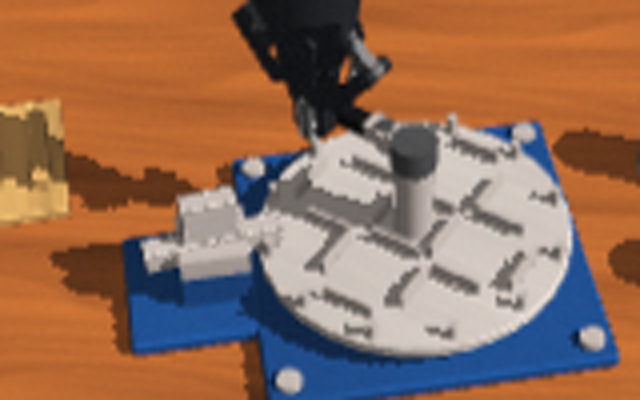

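The bar sits in the saddle (180-270,235) and the handle follows the fingers. I'll keep pushing.

Emit:
drive_tool(
  rows=[
    [[0.0047, -0.0009, 0], 0.06],
    [[0.0047, -0.0009, 0], 0.06],
    [[0.0047, -0.0009, 0], 0.06],
    [[0.0047, -0.0009, 0], 0.06],
    [[0.0047, -0.0009, 0], 0.06],
    [[0.0047, -0.0009, 0], 0.06],
    [[0.0047, -0.0009, 0], 0.06],
    [[0, 0, 0], 0],
  ],
)

```text
t: 16.85
tool_pos: [0.4866, -0.0235, 0.1767]
tool_rot: [1.465, 2.778, 0.001]
contact_force: [1.5, -1.7, 1.4]
opening: 0.0002
grip_force: 1.0
```

```bash
python3 -c "
from h import *
rel()"
```

```text
axis in tool [0.0181 0.0771] F tool [-2.2  0.3 -1.4] handle ang if touching 214.39005394832182 t 16.85
```

Emit:
drive_tool(
  rows=[
    [[0.0031, -0.0006, 0], 0.04],
    [[0.0031, -0.0006, 0], 0.04],
    [[0, 0, 0], 0],
  ],
)

```text
t: 17.15
tool_pos: [0.4823, -0.0191, 0.1766]
tool_rot: [1.574, 2.718, 0.001]
contact_force: [2.0, -1.7, 2.2]
opening: 0.0001
grip_force: 1.3
```

```bash
python3 -c "
from h import *
rel()"
```

```text
axis in tool [0.0182 0.077 ] F tool [-2.5  0.9 -2.2] handle ang if touching 209.8532646100135 t 17.15
```

Emit:
drive_tool(
  rows=[
    [[0.0031, -0.0006, 0], 0.04],
    [[0.0031, -0.0006, 0], 0.04],
    [[0.0031, -0.0006, 0], 0.04],
    [[0, 0, 0], 0],
  ],
)

```text
t: 17.55
tool_pos: [0.4762, -0.0116, 0.1765]
tool_rot: [1.734, 2.619, 0.0]
contact_force: [2.4, -2.1, 1.6]
opening: -0.0003
grip_force: 1.3
```

Emit:
drive_tool(
  rows=[
    [[0.0031, -0.0006, 0], 0.04],
    [[0.0031, -0.0006, 0], 0.04],
    [[0, 0, 0], 0],
  ],
)

```text
t: 17.85
tool_pos: [0.4734, -0.0077, 0.1766]
tool_rot: [1.835, 2.544, -0.003]
contact_force: [5.0, -9.4, -0.5]
opening: 0.0005
grip_force: 4.8
```

```bash
python3 -c "
from h import *
rel()
d=vision.get_image('scene')
cv2.imwrite('pics/s4.png',cv2.resize(d['image'][160:260,180:340],(640,400),interpolation=cv2.INTER_CUBIC))"
```

```text
axis in tool [0.0195 0.0767] F tool [-10.5   1.8   0.5] handle ang if touching 198.41411415940428 t 17.85
```

Force has jumped to 10.5 N at a handle angle of -161.6°, so the nut is at its stop. Next I push through the break-over, turning about the hinge.

Emit:
drive_tool(
  rows=[
    [[0.0027, -0.0008, 0], 0.05],
    [[0.0027, -0.0008, 0], 0.05],
    [[0.0027, -0.0008, 0], 0.05],
    [[0.0027, -0.0008, 0], 0.05],
    [[0, 0, 0], 0],
  ],
)

```text
t: 18.4
tool_pos: [0.4678, 0.0015, 0.1766]
tool_rot: [2.079, 2.347, -0.003]
contact_force: [3.8, -10.6, 0.4]
opening: 0.0001
grip_force: 5.4
```

Emit:
drive_tool(
  rows=[
    [[0.0027, -0.0008, 0], 0.05],
    [[0.0027, -0.0008, 0], 0.05],
    [[0, 0, 0], 0],
  ],
)

```text
t: 18.7
tool_pos: [0.4657, 0.0065, 0.1766]
tool_rot: [2.193, 2.24, -0.004]
contact_force: [4.5, -10.7, 0.4]
opening: -0.0005
grip_force: 5.7
```

```bash
python3 -c "
from h import *
rel()"
```

```text
axis in tool [0.027  0.0749] F tool [-10.8   4.3  -0.3] handle ang if touching 181.2030590865984 t 18.7
```

Emit:
drive_tool(
  rows=[
    [[0.0027, -0.0008, 0], 0.05],
    [[0.0027, -0.0008, 0], 0.05],
    [[0, 0, 0], 0],
  ],
)

```text
t: 19.0
tool_pos: [0.4643, 0.0091, 0.1767]
tool_rot: [2.297, 2.124, -0.012]
contact_force: [4.5, -24.5, -1.2]
opening: -0.0002
grip_force: 12.0
```

```bash
python3 -c "
from h import *
rel()
d=vision.get_image('scene')
cv2.imwrite('pics/s4.png',cv2.resize(d['image'][160:260,180:340],(640,400),interpolation=cv2.INTER_CUBIC))"
```

```text
axis in tool [0.0317 0.0735] F tool [-24.1   6.4   1.5] handle ang if touching 175.51993965357613 t 19.0
```

View pics/s4.png

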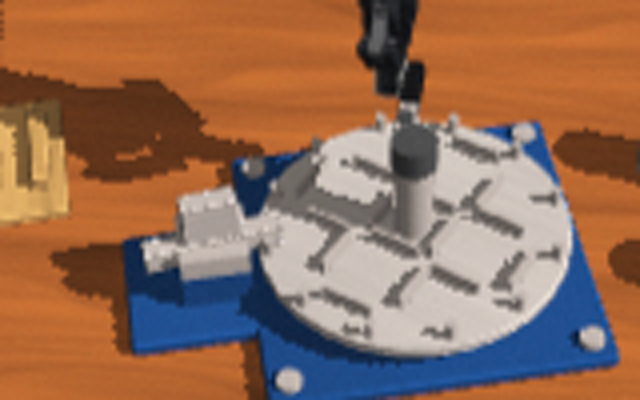

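Force is 24 N at the hard stop, so the handle has broken over fully. I'll back off slowly and rise.

Emit:
drive_tool(
  rows=[
    [[-0.003, 0.0007, 0], -0.05],
    [[-0.003, 0.0007, 0], -0.05],
    [[-0.003, 0.0007, 0], -0.05],
    [[-0.003, 0.0007, 0], -0.05],
    [[-0.003, 0.0007, 0], -0.05],
    [[-0.003, 0.0007, 0], -0.05],
    [[-0.003, 0, 0], -0.05],
    [[-0.004, 0, 0], 0],
    [[-0.006, 0, 0], 0],
    [[-0.015, 0, 0], 0],
  ],
)

```text
t: 20.05
tool_pos: [0.4746, -0.0304, 0.1751]
tool_rot: [-1.898, -2.5, 0.001]
contact_force: [-0.1, 0.0, -0.5]
opening: 0.0003
grip_force: 0.0
```

Emit:
drive_tool(
  rows=[
    [[0, 0, -0.03], 0],
    [[0, 0, -0.035], 0],
    [[0, 0, 0], 0],
  ],
  jaw=0,
)

```text
t: 20.35
tool_pos: [0.4776, -0.0318, 0.2462]
tool_rot: [1.898, 2.494, 0.006]
contact_force: [0.7, 0.1, 0.6]
opening: 0.0432
grip_force: 0.0
```

```bash
python3 -c "
from h import *
go(.5811,-.1076,.2397,105.6)
handle(vision.get_image('scene'))"
```

```text
yaw now 105.5 turn -0.0024 rad; shift(after turn) [-0.1008, 0.0792, 0.0074] pos [0.4776, -0.0318, 0.2462] t 20.35 F [0.7, 0.1, 0.6] open 0.0432
  dark [263.3 161.7] 118 [ 0.3934 -0.041   0.122 ] ang -152.6 r 0.165
  dark [276.9 180.6] 43 [0.477  0.0092 0.122 ] ang -157.7 r 0.068
```

Emit:
drive_tool(
  rows=[
    [[-0.034, 0.0265, 0], 0],
    [[-0.034, 0.0265, 0], 0],
    [[-0.0328, 0.0262, 0], 0],
    [[0, 0, 0], 0],
    [[0, 0, 0.04], 0],
    [[0, 0, 0.03], 0],
    [[0, 0, 0.02], 0],
    [[0, 0, 0.012], 0],
    [[0, 0, 0], 0],
    [[0, 0, 0], 0],
  ],
)

```text
t: 21.4
tool_pos: [0.5786, -0.1067, 0.1395]
tool_rot: [1.902, 2.5, 0.0]
contact_force: [-0.8, -0.6, 0.2]
opening: 0.0852
grip_force: 0.0
```

```bash
python3 -c "
from h import *
go(.5811,-.1076,.1397,105.6)"
```

```text
yaw now 105.5 turn -0.0025 rad; shift(after turn) [-0.0015, 0.0022, -0.0002] pos [0.5786, -0.1067, 0.1395] t 21.4 F [-0.8, -0.6, 0.2] open 0.0852
```

Emit:
drive_tool(
  rows=[
    [[-0.0015, 0.001, 0], 0],
    [[0, 0, 0], 0],
    [[0, 0, 0], 0],
    [[0, 0, 0], 0],
    [[0, 0, 0], 0],
    [[0, 0, 0], 0],
    [[0, 0, 0], 0],
    [[0, 0, 0], 0],
    [[0, 0, 0], 0],
  ],
  jaw=1,
  grip_force=60,
)

```text
t: 22.3
tool_pos: [0.5802, -0.1079, 0.1396]
tool_rot: [1.903, 2.499, 0.001]
contact_force: [-2.2, 1.0, 5.5]
opening: 0.0153
grip_force: 60.9
```

Emit:
drive_tool(
  rows=[
    [[0, 0, -0.005], 0],
    [[0, 0, -0.01], 0],
    [[0, 0, -0.02], 0],
    [[0, 0, -0.04], 0],
    [[-0.03, 0, 0], 0],
    [[-0.04, 0, 0], 0.14],
    [[0, 0, 0], 0.14],
    [[0, 0, 0], 0.14],
    [[0, 0, 0], 0.14],
    [[0, 0, 0], 0.14],
  ],
)

```text
t: 23.3
tool_pos: [0.5983, -0.1755, 0.2137]
tool_rot: [-2.649, -1.687, 0.001]
contact_force: [0.4, -0.3, -4.0]
opening: 0.015
grip_force: 59.9
```

Emit:
drive_tool(
  rows=[
    [[0, 0, 0], 0.14],
    [[0, 0, 0], 0.14],
    [[0, 0, 0], 0.14],
    [[0, 0, 0], 0.14],
    [[0, 0, 0], 0.14],
    [[0, 0, 0], 0.14],
    [[0, 0, 0], 0.015],
    [[0, 0, 0], 0],
  ],
)

```text
t: 24.1
tool_pos: [0.5984, -0.1753, 0.2139]
tool_rot: [-3.109, -0.45, 0.0]
contact_force: [0.2, 0.6, -1.8]
opening: 0.0154
grip_force: 59.8
```

```bash
python3 -c "
from h import *
go(.463,-.2907,.14,16.4)"
```

```text
yaw now 16.5 turn 0.0015 rad; shift(after turn) [-0.1624, 0.0724, 0.0739] pos [0.5984, -0.1753, 0.2139] t 24.1 F [0.2, 0.6, -1.8] open 0.0154
```

Emit:
drive_tool(
  rows=[
    [[-0.0406, 0.0181, 0], 0],
    [[-0.0406, 0.0181, 0], 0],
    [[-0.0406, 0.0181, 0], 0],
    [[-0.0406, 0.0181, 0], 0],
    [[0, 0, 0.03], 0],
    [[0, 0, 0.03], 0],
    [[0, 0, 0.014], 0],
    [[0, 0, 0], 0],
    [[0, 0, 0], 0],
  ],
)

```text
t: 25.0
tool_pos: [0.4637, -0.2907, 0.1408]
tool_rot: [3.109, 0.449, 0.001]
contact_force: [0.0, 0.0, -2.4]
opening: 0.0151
grip_force: 59.6
```

```bash
python3 -c "
from h import *
go(.463,-.2907,.1067,16.4)"
```

```text
yaw now 16.4 turn 0.0003 rad; shift(after turn) [-0.0007, -0.0002, 0.0341] pos [0.4637, -0.2907, 0.1408] t 25.0 F [0.0, 0.0, -2.4] open 0.0151
```

Emit:
drive_tool(
  rows=[
    [[-0.0007, 0, 0.01], 0],
    [[0, 0, 0.008], 0],
    [[0, 0, 0.006], 0],
    [[0, 0, 0.005], 0],
    [[0, 0, 0.003], 0],
    [[0, 0, 0.0015], 0],
    [[0, 0, 0.0005], 0],
    [[0, 0, 0], 0],
    [[0, 0, 0], 0],
  ],
)

```text
t: 25.9
tool_pos: [0.4626, -0.2909, 0.1066]
tool_rot: [3.109, 0.447, 0.001]
contact_force: [-2.1, 1.3, 1.2]
opening: 0.0152
grip_force: 60.3
```

Emit:
drive_tool(
  rows=[
    [[0, 0, 0], 0],
    [[0, 0, 0], 0],
    [[0, 0, 0], 0],
    [[0, 0, 0], 0],
    [[0, 0, 0], 0],
    [[0, 0, 0], 0],
    [[0, 0, -0.03], 0],
    [[0, 0, -0.045], 0],
    [[0, 0, -0.045], 0],
    [[0, 0, -0.03], 0],
  ],
  jaw=0,
)

```text
t: 26.9
tool_pos: [0.4631, -0.2913, 0.2599]
tool_rot: [3.106, 0.446, 0.005]
contact_force: [1.4, -0.2, 0.3]
opening: 0.0853
grip_force: 0.0
```

Emit:
drive_tool(
  rows=[
    [[-0.045, 0, 0], 0],
    [[-0.045, 0, 0], 0],
    [[-0.02, 0, 0], 0],
    [[0, 0, 0], 0],
  ],
)

```text
t: 27.3
tool_pos: [0.3551, -0.3222, 0.2561]
tool_rot: [3.11, 0.442, -0.0]
contact_force: [0.3, 0.3, -0.1]
opening: 0.0853
grip_force: 0.0
```

```bash
python3 - <<'E'
from h import *
d=vision.get_image("top");s=vision.get_image("scene")
print(carrier(d));handle(d);handle(s)
for n in(d,s): print(*[p for p in pots(n) if p[2][1]>.15 and p[2][0]<.7],sep="\n")
o=ctrl.get_obs();print(o["tool_pos"],o["t"])
a=rect(d,(.463,-.29),.02,.09,3000);b=rect(d,(.54,.035),.046,.16)
c=cv2.resize(s["image"][150:270,160:460],(800,320),interpolation=cv2.INTER_CUBIC)
cv2.imwrite("pics/r1.png",np.vstack([np.hstack([cv2.resize(a,(280,280)),cv2.resize(b,(280,280)),np.zeros((280,240,3),np.uint8)]),c]))
E
```

```text
-7.9365153992171384
  dark [285.  219.9] 44 [ 0.4884 -0.0069  0.122 ] ang -140.9 r 0.067
  dark [270.  183.2] 54 [ 0.4898 -0.0097  0.122 ] ang -138.4 r 0.067
([110.1, 173.4], 112, [0.6366, 0.4893, 0.056])
([136.2, 198.4], 122, [0.5629, 0.4136, 0.056])
([186.6, 206.0], 119, [0.538, 0.27, 0.056])
([144.4, 243.6], 123, [0.4346, 0.3891, 0.056])
([202.8, 247.2], 125, [0.4209, 0.2247, 0.056])
([348.4, 188.5], 81, [0.421, 0.2234, 0.056])
([403.7, 194.8], 86, [0.4351, 0.388, 0.056])
([365.0, 217.0], 97, [0.5385, 0.2684, 0.056])
([417.6, 226.7], 106, [0.5637, 0.4123, 0.056])
([450.5, 249.2], 117, [0.638, 0.4881, 0.056])
[ 0.35695266 -0.32180169  0.25624844] 27.4
```

View pics/r1.png

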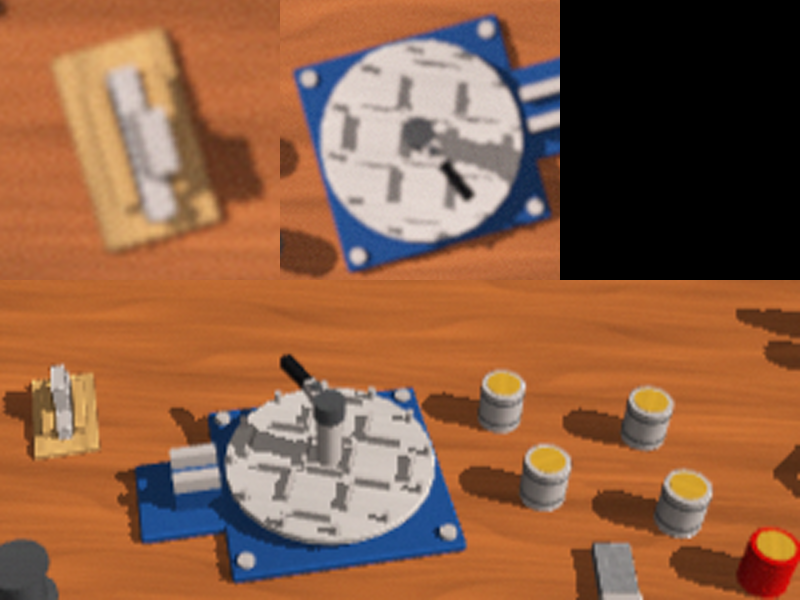

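The bar is back in its rest and the handle is straight at about -140°. The four amber-lid pots haven't moved; the red one at (770,565) stays. The pots go next, all at tool yaw 129.5° so the closing line runs parallel to the handle.

Emit:
drive_tool(
  rows=[
    [[0, 0, 0], -0.141],
    [[0, 0, 0], -0.141],
    [[0, 0, 0], -0.141],
    [[0, 0, 0], -0.141],
    [[0, 0, 0], -0.141],
    [[0, 0, 0], -0.141],
    [[0, 0, 0], -0.141],
    [[0, 0, 0], -0.141],
    [[0, 0, 0], -0.141],
    [[0, 0, 0], -0.141],
  ],
)

```text
t: 28.4
tool_pos: [0.3581, -0.3213, 0.256]
tool_rot: [-2.07, -2.363, -0.001]
contact_force: [0.1, -0.0, 0.3]
opening: 0.0855
grip_force: 0.0
```

Emit:
drive_tool(
  rows=[
    [[0, 0, 0], -0.141],
    [[0, 0, 0], -0.141],
    [[0, 0, 0], -0.141],
    [[0, 0, 0], -0.141],
    [[0, 0, 0], 0],
  ],
)

```text
t: 28.9
tool_pos: [0.3579, -0.3213, 0.256]
tool_rot: [-1.339, -2.842, -0.001]
contact_force: [0.2, -0.4, 0.8]
opening: 0.0853
grip_force: 0.0
```

```bash
python3 -c "
from h import *
go(.421,.224,.2,129.5)"
```

```text
yaw now 129.5 turn 0.0005 rad; shift(after turn) [0.3807, 0.3955, 0.0562] pos [0.3579, -0.3213, 0.256] t 28.9 F [0.2, -0.4, 0.8] open 0.0853
```

Emit:
drive_tool(
  rows=[
    [[0.0317, 0.033, 0], 0],
    [[0.0317, 0.033, 0], 0],
    [[0.0317, 0.033, 0], 0],
    [[0.0317, 0.033, 0], 0],
    [[0.0317, 0.033, 0], 0],
    [[0.0317, 0.033, 0], 0],
    [[0.0317, 0.033, 0], 0],
    [[0.0317, 0.033, 0], 0],
    [[0.0317, 0.033, 0], 0],
    [[0.0317, 0.033, 0], 0],
  ],
)

```text
t: 29.9
tool_pos: [0.4103, 0.1355, 0.2565]
tool_rot: [1.344, 2.839, 0.001]
contact_force: [1.1, -0.2, -0.6]
opening: 0.0853
grip_force: 0.0
```

Emit:
drive_tool(
  rows=[
    [[0.0317, 0.033, 0], 0],
    [[0.0317, 0.033, 0], 0],
    [[0, 0, 0.03], 0],
    [[0, 0, 0.03], 0],
    [[0, 0, 0], 0],
    [[0, 0, 0], 0],
  ],
)

```text
t: 30.5
tool_pos: [0.4207, 0.224, 0.196]
tool_rot: [-1.342, -2.839, 0.001]
contact_force: [0.1, -0.1, 0.3]
opening: 0.0852
grip_force: 0.0
```

```bash
python3 -c "
from h import *
go(.421,.224,.096,129.5)
for n in('top','scene'): print(*[p for p in pots(vision.get_image(n)) if p[2][1]>.15 and p[2][0]<.7],sep='\n')"
```

```text
yaw now 129.4 turn -0.0019 rad; shift(after turn) [-0.0002, 0.0003, 0.1] pos [0.4207, 0.224, 0.196] t 30.5 F [0.1, -0.1, 0.3] open 0.0852
([110.0, 173.5], 115, [0.6365, 0.4894, 0.056])
([136.1, 198.4], 121, [0.5628, 0.4137, 0.056])
([186.6, 206.0], 119, [0.538, 0.27, 0.056])
([204.4, 246.8], 86, [0.4219, 0.2202, 0.056])
([407.1, 87.6], 181, [-0.2042, 0.4692, 0.056])
([348.4, 188.5], 81, [0.421, 0.2234, 0.056])
([403.7, 194.8], 85, [0.4353, 0.388, 0.056])
([365.0, 217.0], 97, [0.5385, 0.2684, 0.056])
([417.6, 226.7], 106, [0.5637, 0.4123, 0.056])
([450.5, 249.2], 117, [0.638, 0.4881, 0.056])
```

Descend, grip and lift, then measure the shift to the pocket at (.482,.041).

Emit:
drive_tool(
  rows=[
    [[0, 0, 0.04], 0],
    [[0, 0, 0.035], 0],
    [[0, 0, 0.025], 0],
    [[0, 0, 0], 0],
  ],
)

```text
t: 31.0
tool_pos: [0.4196, 0.2228, 0.0941]
tool_rot: [-1.342, -2.837, 0.005]
contact_force: [0.2, -1.4, -0.6]
opening: 0.0854
grip_force: 0.0
```

Emit:
drive_tool(
  rows=[
    [[0, 0, 0], 0],
    [[0, 0, 0], 0],
    [[0, 0, 0], 0],
    [[0, 0, 0], 0],
    [[0, 0, 0], 0],
    [[0, 0, -0.02], 0],
    [[0, 0, -0.04], 0],
    [[0, 0, -0.045], 0],
    [[0, 0, -0.045], 0],
    [[0, 0, 0], 0],
  ],
  jaw=1,
  grip_force=50,
)

```text
t: 32.0
tool_pos: [0.4243, 0.2249, 0.2553]
tool_rot: [1.336, 2.83, 0.018]
contact_force: [1.2, 0.1, -1.2]
opening: 0.0487
grip_force: 52.8
```

```bash
python3 -c "
from h import *
go(.4823,.0411,.137,129.5)
handle(vision.get_image('top'));handle(vision.get_image('scene'))"
```

```text
yaw now 129.4 turn -0.0009 rad; shift(after turn) [-0.178, -0.074, 0.1182] pos [0.4243, 0.2249, 0.2553] t 32.0 F [1.2, 0.1, -1.2] open 0.0487
  dark [284.7 219.6] 38 [ 0.4891 -0.0064  0.122 ] ang -140.9 r 0.066
  dark [269.8 183.3] 67 [ 0.4906 -0.0103  0.122 ] ang -137.5 r 0.067
```

Emit:
drive_tool(
  rows=[
    [[-0.045, -0.0172, 0], 0],
    [[-0.045, -0.0172, 0], 0],
    [[-0.045, -0.0173, 0], 0],
    [[-0.045, -0.0173, 0], 0],
    [[0, 0, 0], 0],
    [[0, 0, 0.03], 0],
    [[0, 0, 0.02], 0],
    [[0, 0, 0], 0],
    [[0, 0, 0], 0],
  ],
)

```text
t: 33.0
tool_pos: [0.481, 0.0413, 0.1946]
tool_rot: [-1.339, -2.838, 0.002]
contact_force: [0.1, -0.3, -1.9]
opening: 0.0488
grip_force: 52.8
```

```bash
python3 -c "
from h import *
go(.4823,.0411,.137,129.5)
d=vision.get_image('scene');s=d['image'][150:250,200:360]
cv2.imwrite('pics/p1.png',cv2.resize(s,(800,500),interpolation=cv2.INTER_CUBIC))"
```

```text
yaw now 129.5 turn -0.0004 rad; shift(after turn) [-0.0011, 0.001, 0.0576] pos [0.481, 0.0413, 0.1946] t 33.0 F [0.1, -0.3, -1.9] open 0.0488
```

View pics/p1.png

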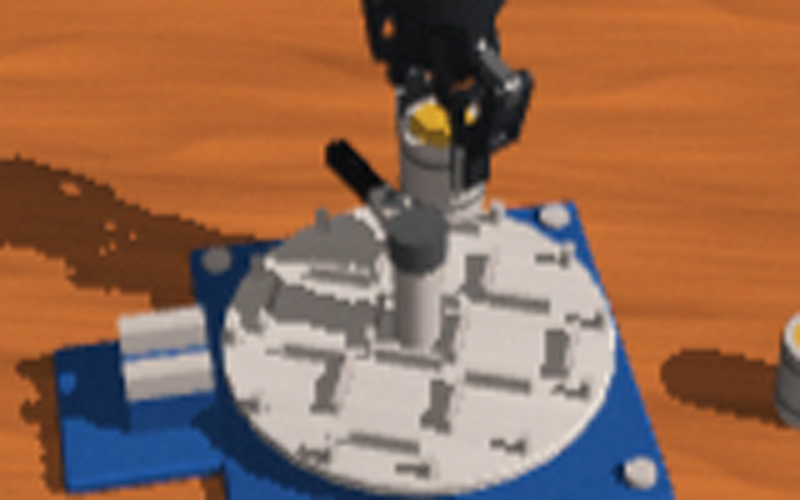

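The pot hangs over its pocket, clear of the handle. I'll lower and release it.

Emit:
drive_tool(
  rows=[
    [[-0.001, 0.001, 0.015], 0],
    [[0, 0, 0.015], 0],
    [[0, 0, 0.012], 0],
    [[0, 0, 0.008], 0],
    [[0, 0, 0.004], 0],
    [[0, 0, 0.003], 0],
    [[0, 0, 0.001], 0],
    [[0, 0, 0], 0],
    [[0, 0, 0], 0],
  ],
)

```text
t: 33.95
tool_pos: [0.4839, 0.0406, 0.139]
tool_rot: [1.341, 2.84, 0.001]
contact_force: [-2.3, 0.9, 4.1]
opening: 0.0488
grip_force: 53.2
```

```bash
python3 -c "
from h import *
go(.4823,.0411,.136,129.5)"
```

```text
yaw now 129.4 turn -0.0009 rad; shift(after turn) [0.0014, -0.0009, 0.003] pos [0.4839, 0.0406, 0.139] t 33.95 F [-2.3, 0.9, 4.1] open 0.0488
```

Emit:
drive_tool(
  rows=[
    [[0, 0, 0], 0],
    [[0, 0, 0], 0],
    [[0, 0, 0], 0],
    [[0, 0, 0], 0],
    [[0, 0, 0], 0],
    [[0, 0, -0.02], 0],
    [[0, 0, -0.045], 0],
    [[0, 0, -0.045], 0],
    [[0, 0, 0], 0],
    [[0, 0, 0], 0],
  ],
  jaw=0,
)

```text
t: 34.95
tool_pos: [0.4842, 0.0406, 0.2498]
tool_rot: [1.34, 2.838, 0.002]
contact_force: [-0.7, -1.3, -0.9]
opening: 0.085
grip_force: 0.0
```

```bash
python3 -c "
from h import *
go(.538,.2692,.196,129.5)
d=vision.get_image('scene');handle(d);print(pots(d,.096))"
```

```text
yaw now 129.4 turn -0.0009 rad; shift(after turn) [0.1423, 0.1868, 0.054] pos [0.4842, 0.0406, 0.2498] t 34.95 F [-0.7, -1.3, -0.9] open 0.085
  dark [299.6 162.2] 136 [0.3871 0.0697 0.122 ] ang 167.2 r 0.157
  dark [269.9 183. ] 52 [ 0.4891 -0.0101  0.122 ] ang -138.5 r 0.068
[([328.6, 10.4], 80, [-0.8952, 0.1414, 0.096]), ([288.2, 189.0], 72, [0.4819, 0.0426, 0.096]), ([403.7, 194.9], 84, [0.4791, 0.3758, 0.096]), ([365.0, 217.0], 97, [0.5774, 0.2615, 0.096]), ([417.6, 226.7], 106, [0.6015, 0.399, 0.096]), ([450.5, 249.2], 117, [0.6725, 0.4715, 0.096]), ([398.3, 295.8], 128, [0.8255, 0.3267, 0.096]), ([475.4, 346.0], 173, [0.9364, 0.475, 0.096])]
```

The pot stands in its pocket with its lid at (.482,.043). Next is pot B, still at scene pixel (365,217).

Emit:
drive_tool(
  rows=[
    [[0.0285, 0.0373, 0], 0],
    [[0.0285, 0.0373, 0], 0],
    [[0.0285, 0.0374, 0], 0],
    [[0.0284, 0.0374, 0], 0],
    [[0.0284, 0.0374, 0], 0],
    [[0, 0, 0.03], 0],
    [[0, 0, 0.03], 0],
    [[0, 0, 0], 0],
    [[0, 0, 0], 0],
  ],
)

```text
t: 35.9
tool_pos: [0.5362, 0.2688, 0.186]
tool_rot: [-1.34, -2.838, 0.005]
contact_force: [-0.5, 0.1, -0.1]
opening: 0.0854
grip_force: 0.0
```

```bash
python3 -c "
from h import *
go(.538,.2692,.096,129.5)"
```

```text
yaw now 129.4 turn -0.0010 rad; shift(after turn) [-0.001, 0.0021, 0.09] pos [0.5362, 0.2688, 0.186] t 35.9 F [-0.5, 0.1, -0.1] open 0.0854
```

Emit:
drive_tool(
  rows=[
    [[-0.001, 0.001, 0.04], 0],
    [[0, 0, 0.03], 0],
    [[0, 0, 0.02], 0],
    [[0, 0, 0], 0],
    [[0, 0, 0], 0],
  ],
)

```text
t: 36.4
tool_pos: [0.5397, 0.2691, 0.0998]
tool_rot: [1.342, 2.839, 0.002]
contact_force: [1.5, -0.5, 0.7]
opening: 0.0853
grip_force: 0.0
```

Emit:
drive_tool(
  rows=[
    [[0, 0, 0], 0],
    [[0, 0, 0], 0],
    [[0, 0, 0], 0],
    [[0, 0, 0], 0],
    [[0, 0, 0], 0],
    [[0, 0, -0.02], 0],
    [[0, 0, -0.04], 0],
    [[0, 0, -0.045], 0],
    [[0, 0, -0.045], 0],
    [[0, 0, 0], 0],
  ],
  jaw=1,
)

```text
t: 37.4
tool_pos: [0.5419, 0.2703, 0.2571]
tool_rot: [1.337, 2.831, 0.017]
contact_force: [1.0, 1.1, -1.7]
opening: 0.0487
grip_force: 52.7
```

Emit:
drive_tool(
  rows=[
    [[-0.0354, -0.0263, 0], 0],
    [[-0.0354, -0.0263, 0], 0],
    [[-0.0354, -0.0264, 0], 0],
    [[-0.0355, -0.0264, 0], 0],
    [[0, 0, 0], 0],
    [[0, 0, 0.03], 0],
    [[0, 0, 0.02], 0],
    [[0, 0, 0], 0],
    [[0, 0, 0], 0],
  ],
)

```text
t: 38.3
tool_pos: [0.5468, 0.0932, 0.1973]
tool_rot: [-1.34, -2.84, 0.001]
contact_force: [0.1, 1.0, -1.6]
opening: 0.0484
grip_force: 53.0
```

```bash
python3 -c "
from h import *
go(.546,.0927,.137,129.5);d=vision.get_image('scene');handle(d)
print(pots(d))"
```

```text
yaw now 129.5 turn -0.0004 rad; shift(after turn) [0.0, -0.0008, 0.0603] pos [0.5468, 0.0932, 0.1973] t 38.3 F [0.1, 1.0, -1.6] open 0.0484
  dark [306.  173.1] 890 [0.4363 0.0919 0.122 ] ang 151.3 r 0.118
  dark [270.2 183.2] 56 [ 0.4898 -0.0091  0.122 ] ang -138.7 r 0.067
  dark [282.9 197.8] 98 [0.5477 0.0331 0.122 ] ang -13.9 r 0.008
[([288.2, 188.9], 71, [0.4384, 0.0394, 0.056]), ([303.0, 189.2], 34, [0.4359, 0.0848, 0.056]), ([403.8, 194.8], 86, [0.4355, 0.3882, 0.056]), ([182.5, 210.8], 184, [0.5592, -0.2633, 0.056]), ([412.9, 233.7], 110, [0.5912, 0.3961, 0.056]), ([450.5, 249.2], 117, [0.638, 0.4881, 0.056]), ([398.3, 295.8], 137, [0.7983, 0.3365, 0.056]), ([205.7, 299.5], 23, [0.8523, -0.1292, 0.056]), ([475.4, 346.0], 182, [0.9141, 0.4919, 0.056])]
```

Pot A was knocked aside: its lid is now at scene pixel (412.9,233.7), about (.591,.396). I'll place B first.

Emit:
drive_tool(
  rows=[
    [[0, -0.0005, 0.015], 0],
    [[0, 0, 0.015], 0],
    [[0, 0, 0.012], 0],
    [[0, 0, 0.009], 0],
    [[0, 0, 0.004], 0],
    [[0, 0, 0.003], 0],
    [[0, 0, 0.001], 0],
    [[0, 0, 0], 0],
    [[0, 0, 0], 0],
  ],
)

```text
t: 39.25
tool_pos: [0.5479, 0.0922, 0.1403]
tool_rot: [1.34, 2.839, 0.001]
contact_force: [0.7, -0.4, 2.9]
opening: 0.0483
grip_force: 53.4
```

```bash
python3 -c "
from h import *
go(.546,.0927,.137,129.5)"
```

```text
yaw now 129.4 turn -0.0009 rad; shift(after turn) [0.0016, -0.0011, 0.0033] pos [0.5479, 0.0922, 0.1403] t 39.25 F [0.7, -0.4, 2.9] open 0.0483
```

Emit:
drive_tool(
  rows=[
    [[0, 0, 0], 0],
    [[0, 0, 0], 0],
    [[0, 0, 0], 0],
    [[0, 0, 0], 0],
    [[0, 0, 0], 0],
    [[0, 0, -0.02], 0],
    [[0, 0, -0.045], 0],
    [[0, 0, -0.045], 0],
    [[0, 0, 0], 0],
    [[0, 0, 0], 0],
  ],
  jaw=0,
)

```text
t: 40.25
tool_pos: [0.5476, 0.0924, 0.251]
tool_rot: [1.34, 2.838, 0.002]
contact_force: [-0.6, 0.8, -0.2]
opening: 0.085
grip_force: 0.0
```

```bash
python3 -c "
from h import *
go(.435,.3884,.096,129.5)"
```

```text
yaw now 129.4 turn -0.0009 rad; shift(after turn) [0.3004, 0.1009, 0.1546] pos [0.5476, 0.0924, 0.251] t 40.25 F [-0.6, 0.8, -0.2] open 0.085
```

Emit:
drive_tool(
  rows=[
    [[0.0429, 0.0144, 0], 0],
    [[0.0429, 0.0144, 0], 0],
    [[0.0429, 0.0144, 0], 0],
    [[0.0429, 0.0144, 0], 0],
    [[0.0429, 0.0144, 0], 0],
    [[0.0429, 0.0144, 0], 0],
    [[0.043, 0.0145, 0], 0],
    [[0, 0, 0.03], 0],
    [[0, 0, 0.025], 0],
    [[0, 0, 0], 0],
  ],
)

```text
t: 41.25
tool_pos: [0.4306, 0.3868, 0.1872]
tool_rot: [-1.337, -2.836, 0.017]
contact_force: [-0.3, -0.3, -0.6]
opening: 0.0852
grip_force: 0.0
```

```bash
python3 -c "
from h import *
d=vision.get_image('scene');t=vision.get_image('top')
print(pots(d)[:7],pots(d,.096)[:4]);print([p for p in pots(t) if .3<p[2][0]<.7 and p[2][1]>0])
go(.435,.3884,.096,129.5)"
```

```text
[([313.6, 9.9], 156, [-1.0057, 0.0615, 0.056]), ([288.2, 189.0], 72, [0.4385, 0.0393, 0.056]), ([403.8, 194.8], 86, [0.4355, 0.3882, 0.056]), ([304.0, 205.4], 98, [0.5063, 0.0918, 0.056]), ([412.8, 233.7], 109, [0.5913, 0.396, 0.056]), ([450.5, 249.2], 117, [0.638, 0.4881, 0.056]), ([398.3, 295.9], 134, [0.7986, 0.3366, 0.056])] [([313.6, 9.9], 156, [-0.8982, 0.0638, 0.096]), ([288.2, 189.0], 72, [0.4819, 0.0426, 0.096]), ([403.8, 194.8], 86, [0.479, 0.376, 0.096]), ([304.0, 205.4], 98, [0.5466, 0.0927, 0.096])]
[([110.0, 173.5], 114, [0.6364, 0.4894, 0.056]), ([142.0, 188.6], 122, [0.5906, 0.3972, 0.056]), ([247.3, 200.1], 132, [0.5507, 0.098, 0.056]), ([266.8, 222.7], 133, [0.4855, 0.0439, 0.056]), ([144.4, 243.6], 123, [0.4346, 0.3891, 0.056])]
yaw now 129.4 turn -0.0011 rad; shift(after turn) [-0.0007, 0.0021, 0.0963] pos [0.4332, 0.3878, 0.1923] t 41.35 F [0.2, 0.1, 0.7] open 0.085
```

Emit:
drive_tool(
  rows=[
    [[-0.0005, 0.0015, 0.04], 0],
    [[0, 0, 0.03], 0],
    [[0, 0, 0.026], 0],
    [[0, 0, 0], 0],
    [[0, 0, 0], 0],
  ],
)

```text
t: 41.85
tool_pos: [0.4363, 0.3892, 0.0994]
tool_rot: [1.342, 2.84, 0.002]
contact_force: [0.2, 0.3, 0.0]
opening: 0.0854
grip_force: 0.0
```

Emit:
drive_tool(
  rows=[
    [[0, 0, 0], 0],
    [[0, 0, 0], 0],
    [[0, 0, 0], 0],
    [[0, 0, 0], 0],
    [[0, 0, 0], 0],
    [[0, 0, -0.02], 0],
    [[0, 0, -0.04], 0],
    [[0, 0, -0.05], 0],
    [[0, 0, -0.05], 0],
    [[0, 0, 0], 0],
  ],
  jaw=1,
)

```text
t: 42.85
tool_pos: [0.4385, 0.3912, 0.2683]
tool_rot: [1.337, 2.833, 0.023]
contact_force: [1.6, 0.8, -0.9]
opening: 0.0489
grip_force: 53.1
```

Emit:
drive_tool(
  rows=[
    [[-0.0423, -0.0205, 0], 0],
    [[-0.0423, -0.0205, 0], 0],
    [[-0.0423, -0.0205, 0], 0],
    [[-0.0423, -0.0205, 0], 0],
    [[-0.0423, -0.0205, 0], 0],
    [[-0.0423, -0.0205, 0], 0],
    [[-0.0423, -0.0205, 0], 0],
    [[-0.0423, -0.0205, 0], 0],
    [[-0.0423, -0.0205, 0], 0],
    [[0, 0, 0], 0],
  ],
)

```text
t: 43.85
tool_pos: [0.5352, -0.0269, 0.2573]
tool_rot: [1.35, 2.836, -0.003]
contact_force: [0.8, 1.4, -3.1]
opening: 0.0487
grip_force: 53.1
```

```bash
python3 -c "
from h import *
go(.534,-.0227,.137,129.5)"
```

```text
yaw now 129.1 turn -0.0074 rad; shift(after turn) [0.0041, 0.002, 0.1203] pos [0.5352, -0.0269, 0.2573] t 43.85 F [0.8, 1.4, -3.1] open 0.0487
```

Emit:
drive_tool(
  rows=[
    [[0, 0, 0], 0],
    [[0, 0, 0.03], 0],
    [[0, 0, 0.03], 0],
    [[0, 0, 0], 0],
    [[0, 0, 0], 0],
  ],
)

```text
t: 44.35
tool_pos: [0.5342, -0.0209, 0.1975]
tool_rot: [-1.338, -2.84, 0.001]
contact_force: [-0.1, -0.3, -2.8]
opening: 0.0485
grip_force: 53.1
```

```bash
python3 -c "
from h import *
go(.534,-.0227,.137,129.5);d=vision.get_image('scene');handle(d)
cv2.imwrite('pics/p3.png',cv2.resize(d['image'][150:250,200:360],(800,500),interpolation=cv2.INTER_CUBIC))"
```

```text
yaw now 129.5 turn 0.0008 rad; shift(after turn) [-0.0013, -0.0012, 0.0605] pos [0.5342, -0.0209, 0.1975] t 44.35 F [-0.1, -0.3, -2.8] open 0.0485
  dark [263.9 170.8] 662 [ 0.4364 -0.034   0.122 ] ang -146.4 r 0.124
```

View pics/p3.png

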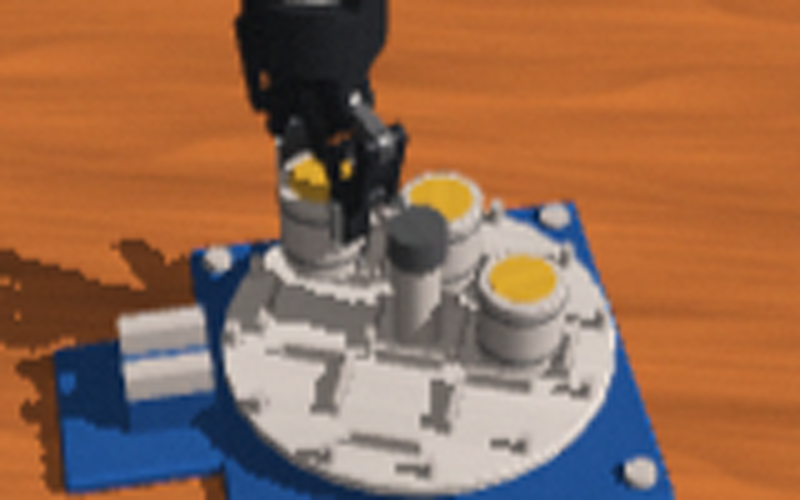

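Two pots are seated, with lids at (440,200) and (522,280), and the third hangs over its pocket. Lowering.

Emit:
drive_tool(
  rows=[
    [[-0.0013, -0.0012, 0.015], 0],
    [[0, 0, 0.015], 0],
    [[0, 0, 0.012], 0],
    [[0, 0, 0.008], 0],
    [[0, 0, 0.004], 0],
    [[0, 0, 0.003], 0],
    [[0, 0, 0.002], 0],
    [[0, 0, 0], 0],
    [[0, 0, 0], 0],
  ],
)

```text
t: 45.3
tool_pos: [0.5358, -0.0241, 0.1404]
tool_rot: [1.34, 2.838, 0.001]
contact_force: [0.2, 0.6, 2.3]
opening: 0.0486
grip_force: 53.6
```

```bash
python3 -c "
from h import *
go(.534,-.0227,.137,129.5)"
```

```text
yaw now 129.4 turn -0.0010 rad; shift(after turn) [0.0023, -0.0005, 0.0034] pos [0.5358, -0.0241, 0.1404] t 45.3 F [0.2, 0.6, 2.3] open 0.0486
```

Emit:
drive_tool(
  rows=[
    [[0, 0, 0], 0],
    [[0, 0, 0], 0],
    [[0, 0, 0], 0],
    [[0, 0, 0], 0],
    [[0, 0, 0], 0],
    [[0, 0, -0.02], 0],
    [[0, 0, -0.045], 0],
    [[0, 0, -0.045], 0],
    [[0, 0, 0], 0],
    [[0, 0, 0], 0],
  ],
  jaw=0,
)

```text
t: 46.3
tool_pos: [0.5355, -0.0241, 0.251]
tool_rot: [1.34, 2.838, 0.001]
contact_force: [-0.4, 0.6, -0.4]
opening: 0.0853
grip_force: 0.0
```

Emit:
drive_tool(
  rows=[
    [[0.0321, 0.0344, 0], 0],
    [[0.0321, 0.0344, 0], 0],
    [[0.0321, 0.0344, 0], 0],
    [[0.0321, 0.0344, 0], 0],
    [[0.0321, 0.0344, 0], 0],
    [[0.0321, 0.0344, 0], 0],
    [[0.0321, 0.0344, 0], 0],
    [[0.0321, 0.0344, 0], 0],
    [[0.0322, 0.0344, 0], 0],
    [[0, 0, 0], 0],
  ],
)

```text
t: 47.3
tool_pos: [0.5887, 0.4004, 0.2453]
tool_rot: [-1.333, -2.841, 0.003]
contact_force: [-0.5, -1.7, 0.6]
opening: 0.0854
grip_force: 0.0
```

Emit:
drive_tool(
  rows=[
    [[0, 0, 0.03], 0],
    [[0, 0, 0.025], 0],
    [[0, 0, 0], 0],
    [[0, 0, 0], 0],
  ],
)

```text
t: 47.7
tool_pos: [0.5895, 0.3951, 0.1922]
tool_rot: [-1.341, -2.839, 0.005]
contact_force: [-0.5, -0.1, 0.7]
opening: 0.0855
grip_force: 0.0
```

```bash
python3 -c "
from h import *
d=vision.get_image('scene')
print([p for p in pots(d) if .35<p[2][0]<.7]);print([p for p in pots(d,.096)[:7] if .4<p[2][0]<.6]);handle(d);handle(vision.get_image('top'))
go(.591,.3967,.096,129.5)"
```

```text
[([412.8, 233.7], 109, [0.5913, 0.396, 0.056]), ([450.5, 249.2], 117, [0.638, 0.4881, 0.056])]
[]
  dark [269.5 183.5] 58 [ 0.4912 -0.0111  0.122 ] ang -136.6 r 0.067
  dark [283.  198.1] 96 [0.549  0.0333 0.122 ] ang -10.6 r 0.009
  dark [285.3 219.3] 57 [ 0.4898 -0.0078  0.122 ] ang -139.5 r 0.066
yaw now 129.4 turn -0.0013 rad; shift(after turn) [0.0006, 0.0005, 0.0994] pos [0.5908, 0.3958, 0.1954] t 47.8 F [-0.2, 0.3, 0.1] open 0.0851
```

```bash
python3 -c "
from h import *
for n in('scene','top'):
    d=vision.get_image(n);h=cv2.cvtColor(d['image'],cv2.COLOR_BGR2HSV)
    for X in((.482,.0425,.096),(.5466,.0927,.096),(.535,-.0235,.096)):
        u,v=proj(d,X).round().astype(int);print(n,(u,v),h[v-1:v+2,u-1:u+2].reshape(-1,3).mean(0).round())
    print([p for p in pots(d,.096) if .3<p[2][0]<.65 and p[2][1]<.2])
    m=(abs(h[...,0].astype(int)-21)<6)&(h[...,1]>110)&(h[...,2]>100)
    print([(c.round(1).tolist(),int(s[4])) for i,s,c,mm in comps(m,20) if 235<c[0]<320 and 170<c[1]<240])
"
```

```text
scene (np.int64(288), np.int64(189)) [ 20. 197. 120.]
scene (np.int64(304), np.int64(205)) [ 20. 199. 120.]
scene (np.int64(264), np.int64(200)) [ 20. 196. 122.]
[]
[([287.8, 188.8], 72), ([263.4, 200.4], 94), ([304.2, 205.0], 98)]
top (np.int64(267), np.int64(223)) [ 19. 174. 153.]
top (np.int64(248), np.int64(200)) [ 19. 175. 147.]
top (np.int64(291), np.int64(203)) [ 19. 175. 149.]
[([247.8, 196.4], 28, [0.5563, 0.0925, 0.096]), ([268.2, 223.7], 34, [0.4806, 0.0385, 0.096]), ([397.2, 242.2], 39, [0.4232, -0.3062, 0.096])]
[([247.1, 200.7], 132), ([290.3, 202.8], 138), ([267.1, 222.8], 140)]
```

That was only the arm's shadow. All three lids are in place, at scene (288,189), (304,205) and (263,200). Picking up A.

Emit:
drive_tool(
  rows=[
    [[0.0005, 0.0005, 0.04], 0],
    [[0, 0, 0.03], 0],
    [[0, 0, 0.028], 0],
    [[0, 0, 0], 0],
    [[0, 0, 0], 0],
  ],
)

```text
t: 48.4
tool_pos: [0.5907, 0.3968, 0.0971]
tool_rot: [1.341, 2.84, 0.001]
contact_force: [0.4, 1.3, 0.1]
opening: 0.0855
grip_force: 0.0
```

Emit:
drive_tool(
  rows=[
    [[0, 0, 0], 0],
    [[0, 0, 0], 0],
    [[0, 0, 0], 0],
    [[0, 0, 0], 0],
    [[0, 0, 0], 0],
    [[0, 0, -0.02], 0],
    [[0, 0, -0.04], 0],
    [[0, 0, -0.05], 0],
    [[0, 0, -0.05], 0],
    [[0, 0, 0], 0],
  ],
  jaw=1,
)

```text
t: 49.4
tool_pos: [0.5934, 0.3985, 0.2687]
tool_rot: [1.337, 2.831, 0.023]
contact_force: [0.7, -0.3, -1.3]
opening: 0.0486
grip_force: 52.6
```

Emit:
drive_tool(
  rows=[
    [[-0.0359, -0.0284, 0], 0],
    [[-0.0359, -0.0284, 0], 0],
    [[-0.0359, -0.0284, 0], 0],
    [[-0.0359, -0.0284, 0], 0],
    [[-0.0359, -0.0284, 0], 0],
    [[-0.0359, -0.0284, 0], 0],
    [[-0.0359, -0.0283, 0], 0],
    [[-0.036, -0.0283, 0], 0],
    [[0, 0, 0.02], 0],
    [[0, 0, 0], 0],
  ],
)

```text
t: 50.4
tool_pos: [0.5956, 0.0293, 0.233]
tool_rot: [-1.343, -2.834, 0.003]
contact_force: [-1.7, -0.1, -4.3]
opening: 0.0489
grip_force: 52.9
```

Emit:
drive_tool(
  rows=[
    [[0, 0, 0.03], 0],
    [[0, 0, 0.01], 0],
    [[0, 0, 0], 0],
    [[0, 0, 0], 0],
  ],
)

```text
t: 50.8
tool_pos: [0.5976, 0.0313, 0.1966]
tool_rot: [-1.34, -2.842, -0.0]
contact_force: [-0.8, -0.9, -0.9]
opening: 0.0486
grip_force: 52.9
```

```bash
python3 -c "
from h import *
go(.5978,.0305,.138,129.5);d=vision.get_image('scene');handle(d)"
```

```text
yaw now 129.5 turn 0.0002 rad; shift(after turn) [-0.0007, -0.0003, 0.0586] pos [0.5976, 0.0313, 0.1966] t 50.8 F [-0.8, -0.9, -0.9] open 0.0486
  dark [280.7 184. ] 942 [0.4908 0.0216 0.122 ] ang -164.8 r 0.051
```

Emit:
drive_tool(
  rows=[
    [[-0.0005, 0, 0.015], 0],
    [[0, 0, 0.015], 0],
    [[0, 0, 0.012], 0],
    [[0, 0, 0.008], 0],
    [[0, 0, 0.004], 0],
    [[0, 0, 0.003], 0],
    [[0, 0, 0.001], 0],
    [[0, 0, 0], 0],
    [[0, 0, 0], 0],
  ],
)

```text
t: 51.75
tool_pos: [0.5983, 0.0301, 0.1389]
tool_rot: [1.341, 2.84, 0.001]
contact_force: [-1.9, 0.3, 1.1]
opening: 0.0492
grip_force: 53.3
```

```bash
python3 -c "
from h import *
go(.5978,.0305,.138,129.5)"
```

```text
yaw now 129.4 turn -0.0009 rad; shift(after turn) [0.0006, -0.0002, 0.0009] pos [0.5983, 0.0301, 0.1389] t 51.75 F [-1.9, 0.3, 1.1] open 0.0492
```

Floor contact is made. I'll lower a hair, release, rise and move clear.

Emit:
drive_tool(
  rows=[
    [[0, 0, 0.001], 0],
    [[0, 0, 0], 0],
  ],
)

```text
t: 51.95
tool_pos: [0.5984, 0.0301, 0.1389]
tool_rot: [1.341, 2.84, 0.0]
contact_force: [-4.6, -0.4, 7.5]
opening: 0.049
grip_force: 54.0
```

Emit:
drive_tool(
  rows=[
    [[0, 0, 0], 0],
    [[0, 0, 0], 0],
    [[0, 0, 0], 0],
    [[0, 0, 0], 0],
    [[0, 0, 0], 0],
    [[0, 0, -0.02], 0],
    [[0, 0, -0.045], 0],
    [[0, 0, -0.045], 0],
    [[0, 0, -0.03], 0],
    [[0, 0, 0], 0],
  ],
  jaw=0,
)

```text
t: 52.95
tool_pos: [0.6004, 0.03, 0.2841]
tool_rot: [1.337, 2.831, 0.007]
contact_force: [0.8, -0.1, -0.2]
opening: 0.0856
grip_force: 0.0
```

Emit:
drive_tool(
  rows=[
    [[0.03, 0.035, 0], 0],
    [[0.03, 0.035, 0], 0],
    [[0.03, 0.035, 0], 0],
    [[0.03, 0.035, 0], 0],
    [[0.03, 0.035, 0], 0],
    [[0.03, 0.035, 0], 0],
    [[0.03, 0.035, 0], 0],
    [[0.03, 0.035, 0], 0],
    [[0, 0, 0], 0],
    [[0, 0, 0], 0],
  ],
)

```text
t: 53.95
tool_pos: [0.661, 0.3942, 0.2747]
tool_rot: [-1.338, -2.841, 0.004]
contact_force: [-0.4, -0.7, 0.6]
opening: 0.0856
grip_force: 0.0
```

```bash
python3 -c "
from h import *
for n in('scene','top'):
    d=vision.get_image(n);h=cv2.cvtColor(d['image'],cv2.COLOR_BGR2HSV);handle(d)
    m=(abs(h[...,0].astype(int)-21)<6)&(h[...,1]>110)&(h[...,2]>100)
    for i,s,c,mm in comps(m,20):
        w=ray(d,*c,.096)
        if np.hypot(w[0]-.54,w[1]-.035)<.1: print(n,c.round(1),s[4],w.round(4),'r %.3f ang %.1f'%(np.hypot(w[0]-.54,w[1]-.035),np.degrees(np.arctan2(w[1]-.035,w[0]-.54))))
d=vision.get_image('scene');cv2.imwrite('pics/end.png',cv2.resize(d['image'][150:350,120:480],(792,440),interpolation=cv2.INTER_CUBIC))
print(ctrl.get_obs()['tool_pos'])"
```

```text
dark [269.5 183.5] 58 [ 0.4912 -0.0111  0.122 ] ang -136.6 r 0.067
  dark [282.8 198.3] 88 [0.5497 0.0329 0.122 ] ang -12.2 r 0.010
scene [287.7 188.9] 72 [0.4816 0.0412 0.096 ] r 0.059 ang 173.9
scene [263.3 200.5] 97 [ 0.5366 -0.0245  0.096 ] r 0.060 ang -93.3
scene [304.1 205.1] 100 [0.5452 0.0929 0.096 ] r 0.058 ang 84.8
scene [280.1 217.3] 108 [0.5988 0.0298 0.096 ] r 0.059 ang -5.0
  dark [285.4 219.6] 51 [ 0.489 -0.008  0.122] ang -139.9 r 0.067
top [270.  180.4] 134 [0.5987 0.0312 0.096 ] r 0.059 ang -3.7
top [247.1 200.5] 135 [0.5451 0.0945 0.096 ] r 0.060 ang 85.1
top [290.3 202.7] 141 [ 0.5362 -0.0227  0.096 ] r 0.058 ang -93.8
top [267.1 222.7] 129 [0.4834 0.0414 0.096 ] r 0.057 ang 173.6
[0.66160874 0.3921385  0.27652545]
```

View pics/end.png

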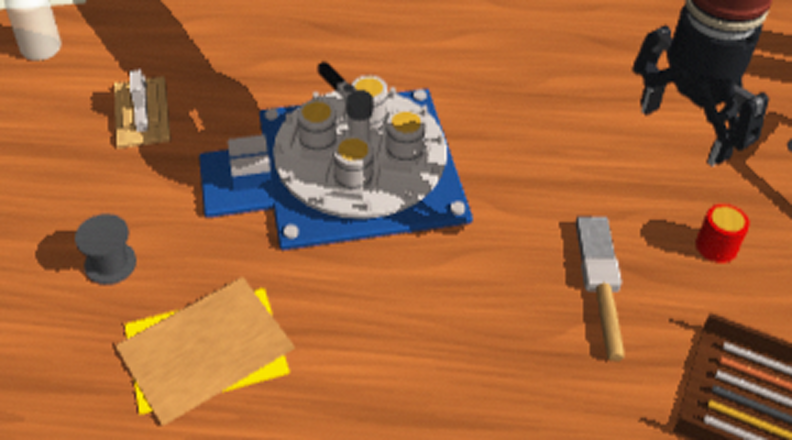

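All four pots stand upright in the pockets, with lids at (317,112), (370,90), (406,125) and (352,150). The bar is in its rest at (140,100), and the spool, brush, soap and red pot are untouched. Handing in.

```bash
python3 -c "
from station import ctrl
print(ctrl.finish_job())"
```

```text
the job is handed in; nothing more can be done
None
```

Job handed in: the nut is tight with the handle broken over fully, the bar is back in its rest, all four pots stand upright in the carrier's pockets, and the soap, spool, brush and red pot were left alone.

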